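# Lay the document box down and file it under the monitor riser

## Robot

A 7-joint arm with a two-finger parallel gripper is mounted at the origin on the work surface. World frame = base frame: x ahead of the robot, y to its left, z up, the work surface at z = 0. Lengths are in m, angles in rad, forces in N, time in s.
With the tool pointing down it reaches from about 0.425 to 0.875 m from the base axis. Payload 4.7 kg.
Tool frame: the origin (TCP) lies on the centre line of the jaws, within the pads' length; the fingertips stand 14 mm ahead of it and the grasp point (between the pads) lies 5 mm behind it; z points along the fingers, y is the direction in which the jaws open and shut (so a half turn about z gives the same grasp; the last joint's range is limited). The gripper opens to 87 mm and grips with 3 to 60 N. Pads are 19 mm wide; open, the fingers measure 117 mm over their backs; the gripper's body (75 mm by 190 mm) begins 51 mm behind the grasp point.
Start: joints at [-1.255, 0.321, -0.07, 1.45, 0.023, 1.371, -0.057], TCP at [0.193, 0.621, 0.237] pointing down, gripper open.
Joint ranges: [-2.86, 2.86], [-0.3, 2.09], [-1.38, 1.24], [0.06, 2.45], [-1.56, 4.7], [0.09, 2.05], [-2.69, 2.69]. Speed limits (rad/s): [2.57, 2.57, 3.14, 3.14, 3.14, 3.14, 3.14].

## Interface

Orientations are given as a rotation vector (axis times angle).
In Python, from bench import ctrl gives the robot as it stands. The module is installed in compiled form; this text tells all that it offers.
- The arm moves only by the tool step_arm, never from a script. Its argument "plan" is a list of rows, each a list of 3 entries, a list of its own where there are three numbers: the turn, a rotation vector about the tool's x, y, z in rad, then the shift along the tool's x, y, z in m, then the closure in counts, from 0 (fully open) to 255 (shut). In form: [[[rx, ry, rz], [x, y, z], hand], ...]. A call has exactly 10 rows; each row is the pose to reach, as a shift and turn from the pose commanded when the call began, along the tool's axes at that moment; what a row does not reach only later rows make up. A row lasts 1/8 s, in which the tool goes at most 62.5 mm and 10.7 degrees, less where a joint would pass 70% of its speed; a pose out of reach is approached as far as the arm can. A call with a gripper value outside its range is refused whole. The fingers move at their own pace and stop on an object; "squeeze" is the grip in N (left out, the last holds). Time passes only in rows, so rows that repeat a pose let the fingers close, or fill a call up. It gives the time, the measured TCP pose, the force and the opening at its end, in the units of the state.
- ctrl.get_state(): the state, without advancing time (a new reading comes with each control period).
- ctrl.get_image(name): name is "scene" or "top" or "wrist"; returns the picture (384x512x3 uint8, red, green, blue); there is no depth.
- ctrl.calibration(name): a dict with "fov_y" (degrees; the focal length in pixels is half the picture's height over the tangent of half this angle, whatever the lens; pixels are square), "cx", "cy" (the principal point, pixels), "rvec" (rotation vector, rad) and "tvec" (3), from world to camera coordinates, as OpenCV has them. Camera axes: x right, y down, z forward; pixel columns grow to the right and rows downward; lengths in m; the calibration is good to about 2 mm. The wrist camera is an equidistant fisheye: a pixel r from the principal point sees the ray r / f radians off the axis. A picture is of the moment at which its call begins: read the wrist's pose just before it. calibration takes no time and is no camera call; for the wrist camera it gives the pose at the moment of the call.
- ctrl.close_job(): hands the job in, once; it reports no verdict.
Trained networks look in the newest picture that a camera, given by its name, has taken for a name from the list of things; names that differ only in an ending like _2 or _b are one class to them, and where a whole thing is asked for, a point or a joint stands for the part that bears it (a point fixed in the world has none). Each returns a list of dicts, best first, with "score" (0 to 1); they miss things now and then, are a little off and sometimes report something else, mostly with a low value. They report only what shows in the picture. A call takes as long as a camera call. They do not tell look-alikes from the thing itself.
- ctrl.cut_out(camera, label): "pixels" (384x512 bool, what is visible of it) and "rect" ([left, top, width, height] in pixels, round what is visible of it).
The state is a dict: "time": time; "joint_positions": joint angles; "qd": joint speeds; "joint_torque": joint torques, N m; "position": TCP position; "tool_rot": TCP orientation; "ft_force": force on the tool from outside, world axes, zero at the start; "torque": the same for the moment, N m; "grip_width": opening from 0.0 (shut) to 1.0 (fully open).
Only numpy, scipy, OpenCV 4.12 (cv2) and the standard library are available. Lean on these libraries where they do the work, as an engineer would, in place of code of your own. Each camera call takes 0.05 s, during which the arm holds its last target.

## Task

The tall document box will not go under the monitor riser standing up: tip it over onto its broad side, towards the riser, then slide it lying flat into the riser's narrow bay and press it firmly home against the stop inside. Be gentle - neither the box nor the riser may be shoved hard - and leave the other things on the desk where they are.

Things in the scene. Friction and masses are not known exactly. Their poses are not given: they have to be found in the camera images.
- filebox: Dark grey board document box, 90 mm thick (its x), 150 wide (its y), 240 tall (its z), 0.55 to 0.95 kg evenly spread; too thick to grasp. Starts upright. Origin: centre of the end it stands on; z along its height. Its +x face looks to the riser's narrow bay, up to 0.25 rad askew, 40 mm off the bay's centre line and 310 to 400 mm out. Once tipped, the origin end stays outside, 45 mm above the desk.
- box_label (a point): Centre of the blank label on the box's broad -x face, 155 mm above its foot; this face looks away from the riser and ends up on top. A push of 1 to 3 N on it above about 180 mm tips the box about its far bottom edge: it balances leaning about 0.36 rad, then falls by itself. Pushed low it slides instead.
- box_top (a point): Centre of the box's upper end as it starts, 240 mm from the box's origin along its z; once the box is tipped towards the riser this end goes first into the bay. The lying box (90 mm high) slides on the desk with 2 to 10 N.
- riser: Light-wood monitor riser, 260 mm deep, 440 wide, 122 high, without a floor; a laptop and a small plant lie on top, 40 mm or more behind its front edge. Origin: on the desk in the middle of the narrow bay's mouth, level with the front edge; x straight into the bay, z up. The wider bay beside it (y -98 to -324 mm) holds a pad and is not used. Pushed with over 25 N the riser would be shoved.
- bay_mouth (a point): Centre of the narrow bay's mouth, 52 mm above the desk. The bay is 160 mm wide (y -80 to +80 mm of the riser) and 104 high, between two 18 mm thick cheeks with front edges rounded by 6 mm.
- bay_inside (a point): Point in the bay, 150 mm in from the mouth, 52 mm up. Beyond it a rubber-faced stop is clamped, 190 to 215 mm from the mouth: where is not told, it must be felt. Pushed home, the 240 mm box still stands out of the mouth by 25 to 50 mm. Firmly home: pressed on the rigid stop with 10 to 18 N for half a second.
- mug: White mug, 82 mm across, 95 mm high, origin under its centre; a bystander.
- pencup: Dark metal pen cup, 76 mm across, 100 mm high, with pens standing to 165 mm; origin under its centre; a bystander.
- stapler: Stapler lying along its x, 150 x 36 x 60 mm, origin under its centre; a bystander.
- tape: Black tape dispenser, 150 x 55 x 76 mm, origin under its centre; a bystander.
- punch: Hole punch, 120 x 120 x 75 mm, origin under its centre; a bystander.
- gluebottle: White glue bottle, 54 mm across, 110 mm high, origin under its centre; a bystander.
Mind the look-alikes: they are no part of the job. Leave any red look-alike of the filebox alone.

How it is judged:
By the outcome, as a careful person would: the job done as asked, in the order asked, and still so for the second after the job is handed in, with the robot touching nothing.
It also fails if it takes over 70 s, if anything falls off the work surface, if the arm or the gripper's body presses on something with over 40 N, if the wrist force passes 120 N, or if a joint passes its speed limit or range.

## Working session

There is one attempt and no reset: what is moved stays moved. The work goes in short steps, Python scripts to look and compute and a tool call to move; the robot and the scene stay as the last step left them, time stands still between calls to the robot, and variables do not carry over. Pictures are saved under pics/ and viewed, and the job is handed in when it is done.

Besides the shell and the picture viewer there is one more tool, called after "Emit:" by a JSON object that holds its "api" and its "payload". step_arm: Moves the arm, as the interface text tells. Its arguments: {"type":"object","properties":{"plan":{"type":"array"},"squeeze":{"type":"number"}},"required":["plan"]}

```bash
mkdir -p pics; ls; python3 - <<'E'
from bench import ctrl
import cv2
s=ctrl.get_state()
for k,v in s.items(): print(k,v)
for n in ("scene","top","wrist"):
    im=ctrl.get_image(n); cv2.imwrite(f"pics/{n}0.png",im[:,:,::-1]); print(n,ctrl.calibration(n))
E
```

```text
pics
time 0.0
joint_positions [-1.2549113   0.32182564 -0.07010659  1.451705    0.0226304   1.37079276
 -0.05690296]
qd [-1.54572976e-03  5.18796376e-04 -7.47123876e-04 -4.61769626e-04
  9.38076074e-05 -1.64828461e-03  1.25686807e-03]
joint_torque [-3.40053239e-04 -4.91299367e+01 -4.03871499e-01 -3.12526166e+01
 -6.38242043e-02  4.37918189e-02  1.61718890e-04]
position [0.19307973 0.62009551 0.2354449 ]
tool_rot [-4.72134629e-01 -3.10573895e+00  3.04053244e-03]
ft_force [0.16183325 0.6769391  0.57296819]
torque [ 0.04159067 -0.00248889  0.04977526]
grip_width 1.0012709804812865
scene {'fov_y': 49.040377264223686, 'cx': 257.2731817272048, 'cy': 194.71798576190633, 'rvec': array([ 1.05313331,  2.31548496, -1.10482246]), 'tvec': array([ 0.33794778, -0.0914516 ,  1.72620401])}
top {'fov_y': 42.202701926582655, 'cx': 257.9086609615057, 'cy': 201.67206291044835, 'rvec': array([ 2.21537683, -2.1818179 ,  0.0765296 ]), 'tvec': array([-0.05993023,  0.49761242,  1.5369895 ])}
wrist {'fov_y': 65.70646984690485, 'cx': 248.92539233444023, 'cy': 193.89591835889203, 'rvec': array([-2.3310361 , -1.71573995, -0.25298929]), 'tvec': array([-0.64838594, -0.03370686,  0.39081064])}
```

View pics/scene0.png

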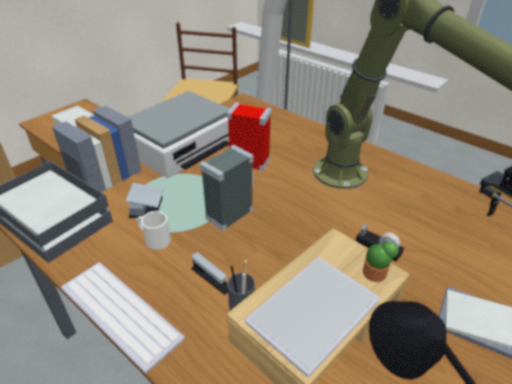

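View pics/top0.png

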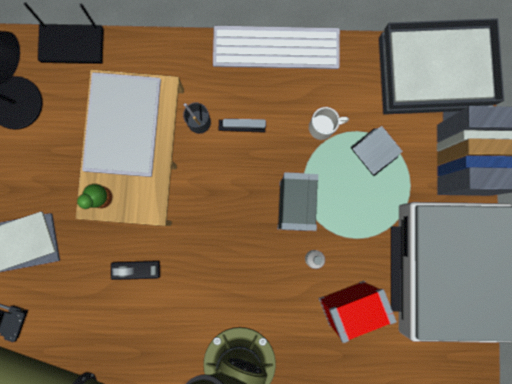

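View pics/wrist0.png

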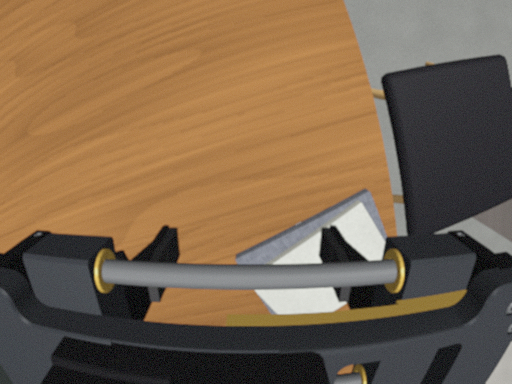

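The top picture shows these candidates for the filebox:
- A dark grey box at (299,201), standing before the riser.
- A red box at (358,312), a look-alike.
- A grey punch at (376,150).

The riser's front edge faces right, at column ~170. I choose the grey box at (299,201) and check it in a crop.

```bash
python3 - <<'E'
from bench import ctrl
import cv2, numpy as np
t=cv2.imread("pics/top0.png"); s=cv2.imread("pics/scene0.png")
cv2.imwrite("pics/c_top.png",cv2.resize(t[60:260,60:340],None,fx=2.8,fy=2.8,interpolation=cv2.INTER_CUBIC))
cv2.imwrite("pics/c_scene.png",cv2.resize(s[130:384,190:420],None,fx=2.3,fy=2.3,interpolation=cv2.INTER_CUBIC))
for c in ("top","scene"):
  for l in ("filebox","riser","gluebottle","mug","pencup","stapler","tape","punch"):
    r=ctrl.cut_out(c,l)
    print(c,l,[(round(d["score"],2),d["rect"]) for d in r])
    if l in("filebox","riser"):
      for i,d in enumerate(r): np.save(f"m_{c}_{l}_{i}.npy",d["pixels"])
E
```

```text
top filebox [(0.7, [317.6, 282.0, 77.9, 62.0]), (0.66, [278.2, 175.0, 38.6, 51.8])]
top riser [(0.68, [78.9, 70.0, 103.6, 157.1]), (0.28, [276.9, 171.1, 41.6, 55.1])]
top gluebottle []
top mug [(0.58, [307.0, 105.7, 39.7, 34.4])]
top pencup [(0.69, [185.4, 103.7, 27.5, 30.5])]
top stapler [(0.58, [217.0, 118.9, 49.4, 13.9])]
top tape [(0.87, [110.5, 261.8, 49.8, 21.2])]
top punch [(0.75, [348.3, 125.8, 53.9, 49.0])]
scene filebox [(0.89, [228.5, 103.1, 45.2, 66.4]), (0.84, [202.5, 147.1, 53.6, 84.2])]
scene riser [(0.75, [225.8, 226.1, 183.7, 157.9])]
scene gluebottle []
scene mug [(0.69, [227.5, 231.7, 180.8, 152.3]), (0.65, [136.8, 208.6, 34.3, 44.2])]
scene pencup [(0.57, [229.4, 269.6, 25.9, 38.2])]
scene stapler [(0.69, [193.4, 254.1, 36.9, 41.2])]
scene tape [(0.83, [350.5, 224.2, 51.3, 38.3])]
scene punch [(0.68, [126.6, 181.7, 33.8, 35.2]), (0.56, [228.2, 231.7, 180.5, 152.3])]
```

View pics/c_top.png

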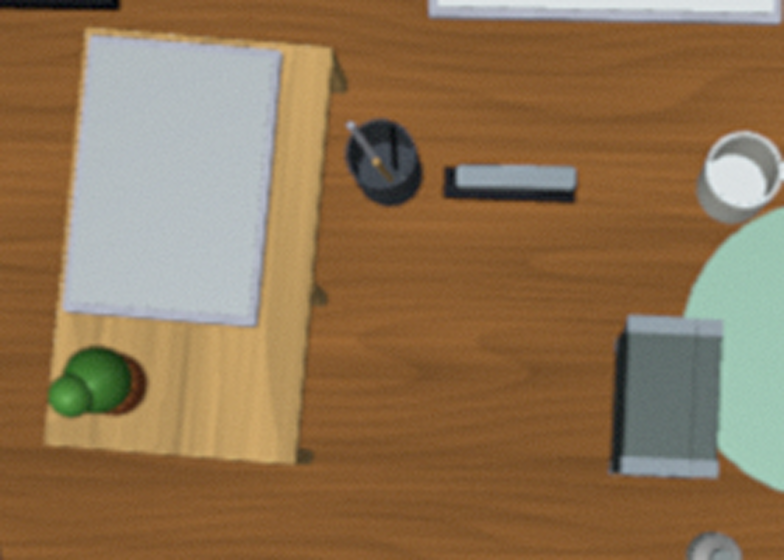

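View pics/c_scene.png

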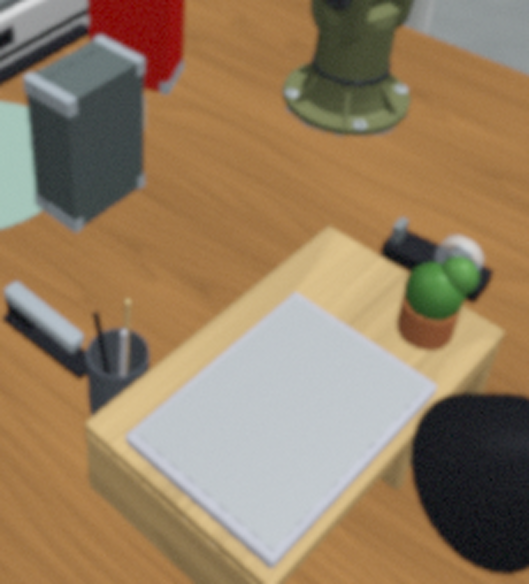

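```bash
cat > h.py <<'E'
import numpy as np, cv2
from scipy.optimize import least_squares
from scipy.spatial.transform import Rotation as R
def cam(c):
    f=192/np.tan(np.radians(c["fov_y"])/2)
    K=np.array([[f,0,c["cx"]],[0,f,c["cy"]],[0,0,1.]])
    return K,np.asarray(c["rvec"],float),np.asarray(c["tvec"],float)
def proj(c,P):
    K,r,t=cam(c); return cv2.projectPoints(np.asarray(P,float).reshape(-1,1,3),r,t,K,None)[0].reshape(-1,2)
def back(c,uv,z):
    K,r,t=cam(c); M=cv2.Rodrigues(r)[0]; o=-M.T@t
    d=M.T@np.linalg.inv(K)@np.array([uv[0],uv[1],1.]); return o+d*(z-o[2])/d[2]
def T2(p,L):
    x,y,a=p; L=np.asarray(L,float); c,s=np.cos(a),np.sin(a)
    return np.c_[x+c*L[:,0]-s*L[:,1], y+s*L[:,0]+c*L[:,1], L[:,2]]
E
python3 - <<'E'
from h import *
from bench import ctrl
ct=ctrl.calibration("top")
q=np.array
def tp(a): return q(a)/2.8+60-0.0
box=tp([(628,316),(722,320),(717,477),(620,473)]); ris=tp([(88,28),(334,47),(298,463),(45,444)])
# box local +x -> world +y (image left), local y: z cross x
BL=q([(45,-75,.0),(-45,-75,0),(-45,75,0),(45,75,0)])/1000.+[0,0,.24]
RL=q([(260,-342,122),(0,-342,122),(0,98,122),(260,98,122)])/1000.
for n,L,uv,p0 in (("box",BL,box,[.45,-.1,1.57]),("ris",RL,ris,[.45,.3,1.57])):
    r=least_squares(lambda p:(proj(ct,T2(p,L))-uv).ravel(),p0)
    print(n,r.x.round(4),r.fun.reshape(-1,2).round(1).tolist())
    for c,pic in(("top","top0"),("scene","scene0")):
        im=cv2.imread(f"pics/{'f_' if n=='ris' else ''}{pic}.png")
        if n=="box": CL=q([(x,y,z) for x in(-45,45) for y in(-75,75) for z in(0,240)])/1000.
        else: CL=q([(x,y,z) for x in(0,260) for y in(-342,-80,80,98) for z in(0,122)])/1000.
        if n=="ris": im=cv2.imread(f"pics/f_{pic}.png")
        for u in proj(ctrl.calibration(c),T2(r.x,CL)): cv2.circle(im,tuple(int(round(v)) for v in u),1,(0,0,255) if n=="box" else (255,0,255),-1)
        cv2.imwrite(f"pics/f_{pic}.png",im)
for n,uv,z in(("glue",(315,260),.1),("pencup",(199,119),.05),("stapler",(242,125),.06),("mug",(325,122),.09),("punch",(376,150),.07),("red",(365,312),.24),("tape",(135,270),.07)):
    print(n,back(ct,uv,z).round(3))
a=cv2.imread("pics/f_top0.png")[60:260,60:340];b=cv2.imread("pics/f_scene0.png")[130:384,190:420]
cv2.imwrite("pics/f1.png",cv2.resize(a,None,fx=2.8,fy=2.8,interpolation=cv2.INTER_CUBIC));cv2.imwrite("pics/f2.png",cv2.resize(b,None,fx=2.3,fy=2.3,interpolation=cv2.INTER_CUBIC))
E
```

```text
box [ 0.4878 -0.1616  1.5409] [[-0.0, -0.1], [-0.0, 0.1], [-0.4, 0.1], [0.5, -0.0]]
ris [0.5158 0.2062 1.5079] [[-0.4, -0.7], [0.3, -0.3], [-0.1, 0.6], [0.2, 0.4]]
glue [ 0.325 -0.221  0.1  ]
pencup [0.748 0.133 0.05 ]
stapler [0.729 0.    0.06 ]
mug [ 0.737 -0.249  0.09 ]
punch [ 0.658 -0.408  0.07 ]
red [ 0.198 -0.336  0.24 ]
tape [0.286 0.311 0.07 ]
```

View pics/f1.png

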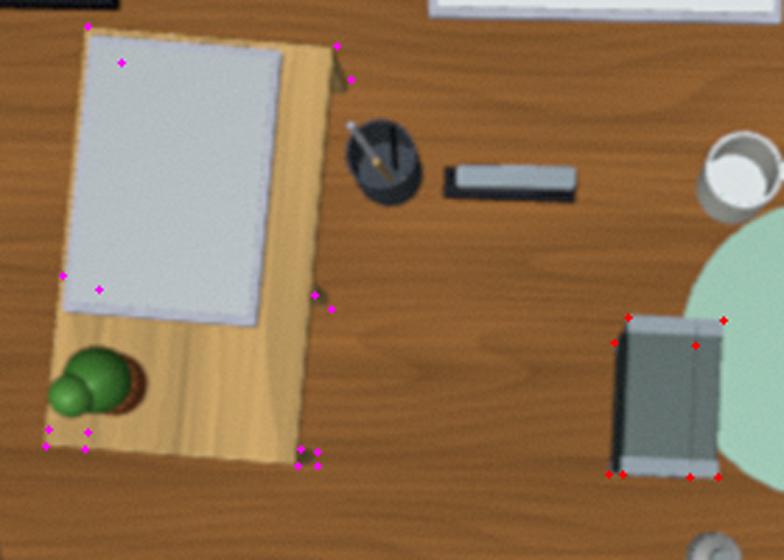

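View pics/f2.png

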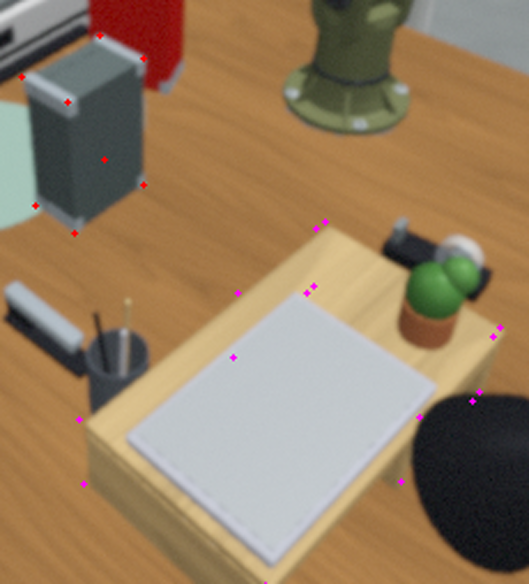

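```bash
cat >> h.py <<'E'
def toolR(yaw,tilt=0.0):
    """tool x at heading yaw (world), z down, tilted so fingers point towards +tool-x by tilt"""
    x=np.array([np.cos(yaw),np.sin(yaw),0]); z=np.array([0,0,-1.]); y=np.cross(z,x)
    M=np.c_[x,y,z]
    return R.from_matrix(M)*R.from_rotvec([0,tilt,0])
def delta(p0,R0,p1,R1):
    return (R0.inv()*R1).as_rotvec().round(3).tolist(), R0.inv().apply(np.asarray(p1)-p0).round(4).tolist()
def now():
    from bench import ctrl
    s=ctrl.get_state(); return s,np.array(s["position"]),R.from_rotvec(s["tool_rot"])
E
python3 - <<'E'
from h import *
s,p,r=now()
print(r.as_matrix().round(3))
R1=toolR(1.541)
pts=[((.2,.60,.40),.15),((.42,.45,.44),.4),((.55,.15,.44),.7),((.53,-.1,.44),.9),((.486,-.26,.40),1)]
rel=(r.inv()*R1).as_rotvec()
for q,a in pts: print(np.hypot(*q[:2]).round(2),delta(p,r,q,r*R.from_rotvec(rel*a)))
E
```

```text
[[-0.955  0.297  0.   ]
 [ 0.297  0.955  0.   ]
 [-0.     0.    -1.   ]]
0.63 ([0.0, -0.0, 0.195], [-0.0126, -0.0177, -0.1634])
0.62 ([0.0, -0.0, 0.52], [-0.2672, -0.0955, -0.2034])
0.57 ([0.0, -0.0, 0.909], [-0.4805, -0.3433, -0.2034])
0.54 ([0.0, -0.0, 1.169], [-0.5357, -0.588, -0.2035])
0.55 ([0.0, -0.0, 1.299], [-0.5413, -0.7538, -0.1635])
```

Emit:
{"api": "step_arm", "payload": {"plan": [[[0,0,0.05],[0,0,-0.055],0],[[0,0,0.1],[0,-0.01,-0.11],0],[[0,0,0.2],[-0.02,-0.015,-0.165],0],[[0,0,0.28],[-0.07,-0.03,-0.185],0],[[0,0,0.35],[-0.12,-0.045,-0.2],0],[[0,0,0.42],[-0.17,-0.06,-0.2],0],[[0,0,0.48],[-0.22,-0.08,-0.2],0],[[0,0,0.55],[-0.27,-0.1,-0.2],0],[[0,0,0.62],[-0.31,-0.14,-0.2],0],[[0,0,0.69],[-0.35,-0.18,-0.2],0]]}}

```text
time: 2.2
position: [0.4748, 0.3431, 0.4364]
tool_rot: [1.498, 2.761, 0.0]
ft_force: [0.7, 0.4, -0.4]
grip_width: 0.999
```

```bash
python3 - <<'E'
from h import *
s,p,r=now(); print(s["time"],p,np.round(s["joint_positions"],2),np.round(s["ft_force"],1))
R1=toolR(1.541)
rel=(r.inv()*R1).as_rotvec()
for q,a in [((.55,.15,.44),.4),((.53,-.1,.44),.8),((.486,-.26,.42),1),((.486,-.26,.24),1)]: print(delta(p,r,q,r*R.from_rotvec(rel*a)))
E
```

```text
2.2 [0.47479972 0.34308754 0.43644841] [-0.87  0.17  0.23  1.25 -0.04  1.73 -0.06] [ 0.7  0.4 -0.4]
([0.0, 0.0, 0.243], [-0.2029, -0.0422, -0.0035])
([0.0, 0.0, 0.485], [-0.4015, -0.1953, -0.0035])
([0.0, 0.0, 0.606], [-0.5117, -0.3194, 0.0164])
([0.0, 0.0, 0.606], [-0.5117, -0.3194, 0.1964])
```

Emit:
{"api": "step_arm", "payload": {"plan": [[[0,0,0.06],[-0.05,-0.01,0],0],[[0,0,0.12],[-0.1,-0.02,0],0],[[0,0,0.18],[-0.15,-0.03,0],0],[[0,0,0.25],[-0.2,-0.045,0],0],[[0,0,0.32],[-0.245,-0.08,0],0],[[0,0,0.39],[-0.29,-0.115,0],0],[[0,0,0.45],[-0.335,-0.15,0],0],[[0,0,0.51],[-0.38,-0.185,0],0],[[0,0,0.56],[-0.43,-0.225,0],0],[[0,0,0.606],[-0.475,-0.27,0],0]]}}

```text
time: 3.45
position: [0.508, -0.1997, 0.4367]
tool_rot: [2.252, 2.19, 0.001]
ft_force: [0.1, -0.4, 0.2]
grip_width: 0.999
```

```bash
python3 - <<'E'
from h import *
s,p,r=now(); print(s["time"],p,np.round(s["joint_positions"],2),np.round(s["ft_force"],1))
R1=toolR(1.541)
for q in [((.486,-.265,.42)),((.486,-.265,.233))]: print(delta(p,r,q,R1))
from bench import ctrl
cv2.imwrite("pics/w1.png",ctrl.get_image("wrist")[:,:,::-1])
E
```

```text
3.45 [ 0.50802379 -0.19969338  0.43666566] [-0.31  0.08  0.7   1.36 -0.05  1.72  0.35] [ 0.1 -0.4  0.2]
([0.001, -0.0, 0.002], [-0.0659, -0.0202, 0.0166])
([0.001, -0.0, 0.002], [-0.0659, -0.0204, 0.2036])
```

View pics/w1.png

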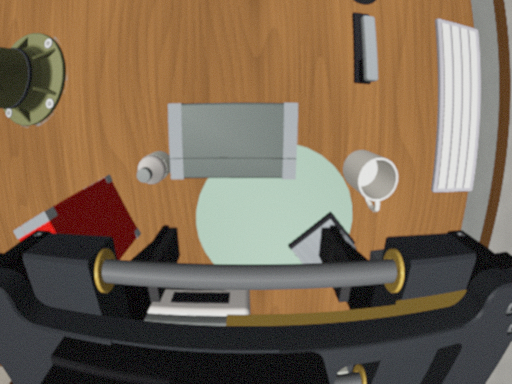

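The wrist picture shows the grey box from above at columns 168–298, rows 102–178. It is square to the tool. The glue bottle is at (152,168) and the red box at (80,215), both clear. I check the box pose with this view.

```bash
cat >> h.py <<'E'
def fback(c,uv,z):
    f=192/np.tan(np.radians(c["fov_y"])/2); u=(np.array(uv,float)-[c["cx"],c["cy"]]); rr=np.hypot(*u); th=rr/f
    d=np.r_[u/rr*np.sin(th),np.cos(th)]; M=cv2.Rodrigues(np.asarray(c["rvec"],float))[0]; t=np.asarray(c["tvec"],float)
    o=-M.T@t; d=M.T@d; return o+d*(z-o[2])/d[2]
E
python3 - <<'E'
from h import *
from bench import ctrl
c=ctrl.calibration("wrist")
P=np.array([fback(c,u,.24) for u in [(168,103),(298,101),(296,178),(170,178)]])
print(P.round(4), P.mean(0).round(4)); e=P[1]-P[0]+P[2]-P[3]; print(np.arctan2(e[1],e[0])+np.pi/2)
print(np.linalg.norm(np.roll(P,-1,0)-P,axis=1))
E
```

```text
[[ 0.4117 -0.1216  0.24  ]
 [ 0.5626 -0.1276  0.24  ]
 [ 0.5588 -0.2193  0.24  ]
 [ 0.4058 -0.2122  0.24  ]] [ 0.4847 -0.1702  0.24  ]
1.5279714105201838
[0.15103281 0.09178839 0.15314544 0.0908053 ]
```

Emit:
{"api": "step_arm", "payload": {"plan": [[[0,0,0],[-0.03,-0.01,0.01],0],[[0,0,0],[-0.066,-0.02,0.02],0],[[0,0,0],[-0.066,-0.02,0.06],0],[[0,0,0],[-0.066,-0.02,0.1],0],[[0,0,0],[-0.066,-0.02,0.14],0],[[0,0,0],[-0.066,-0.02,0.18],0],[[0,0,0],[-0.066,-0.02,0.203],0],[[0,0,0],[-0.06,-0.02,0.203],0],[[0,0,0],[-0.05,-0.02,0.203],0],[[0,0,0],[-0.04,-0.02,0.203],0]]}}

```text
time: 4.75
position: [0.4882, -0.2367, 0.235]
tool_rot: [2.249, 2.191, 0.003]
ft_force: [0.4, -0.1, 0.4]
grip_width: 0.999
```

Emit:
{"api": "step_arm", "payload": {"plan": [[[0,0,0],[0.005,0,0],0],[[0,0,0],[0.01,0,0],0],[[0,0,0],[0.014,0,0],0],[[0,0,0],[0.018,0,0],0],[[0,0,0],[0.022,0,0],0],[[0,0,0],[0.026,0,0],0],[[0,0,0],[0.03,0,0],0],[[0,0,0],[0.034,0,0],0],[[0,0,0],[0.037,0,0],0],[[0,0,0],[0.04,0,0],0]]}}

```text
time: 6.0
position: [0.4884, -0.1972, 0.2336]
tool_rot: [2.251, 2.191, 0.0]
ft_force: [0.6, -2.3, 1.6]
grip_width: 0.997
```

```bash
python3 - <<'E'
from h import *
from bench import ctrl
s,p,r=now(); print(s["time"],p,np.round(s["joint_positions"],2),np.round(s["ft_force"],1))
a=ctrl.get_image("scene")
cv2.imwrite("pics/s2.png",cv2.resize(a[80:330,120:420,::-1],None,fx=2,fy=2))
E
```

```text
6.0 [ 0.48842762 -0.19719     0.23355641] [-0.32  0.06  0.69  1.78 -0.04  1.32  0.34] [ 0.6 -2.3  1.6]
```

View pics/s2.png

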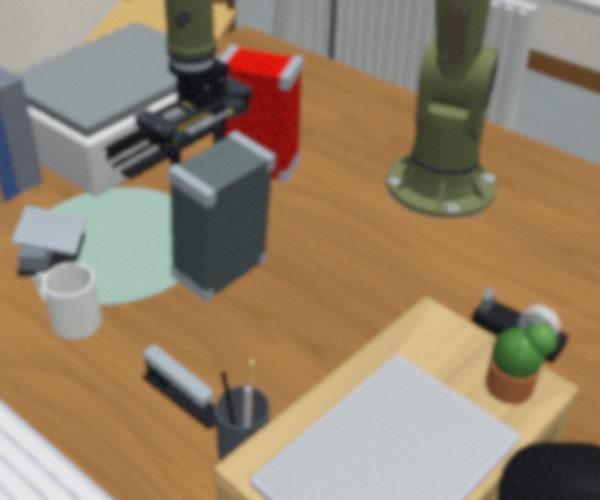

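Emit:
{"api": "step_arm", "payload": {"plan": [[[0,0,0],[0.004,0,-0.001],0],[[0,0,0],[0.008,0,-0.002],0],[[0,0,0],[0.012,0,-0.003],0],[[0,0,0],[0.016,0,-0.004],0],[[0,0,0],[0.02,0,-0.005],0],[[0,0,0],[0.024,0,-0.006],0],[[0,0,0],[0.028,0,-0.007],0],[[0,0,0],[0.032,0,-0.008],0],[[0,0,0],[0.036,0,-0.009],0],[[0,0,0],[0.04,0,-0.01],0]]}}

```text
time: 7.3
position: [0.4892, -0.157, 0.2434]
tool_rot: [-2.251, -2.191, 0.0]
ft_force: [0.0, -0.3, -0.3]
grip_width: 0.999
```

```bash
python3 - <<'E'
from h import *
from bench import ctrl
s,p,r=now(); print(s["time"],p,np.round(s["joint_positions"],2),np.round(s["ft_force"],1))
a=ctrl.get_image("scene")
cv2.imwrite("pics/s3.png",cv2.resize(a[80:330,120:420,::-1],None,fx=2,fy=2))
E
```

```text
7.3 [ 0.48923995 -0.15701394  0.24342762] [-0.37  0.01  0.64  1.79 -0.01  1.34  0.25] [ 0.  -0.3 -0.3]
```

View pics/s3.png

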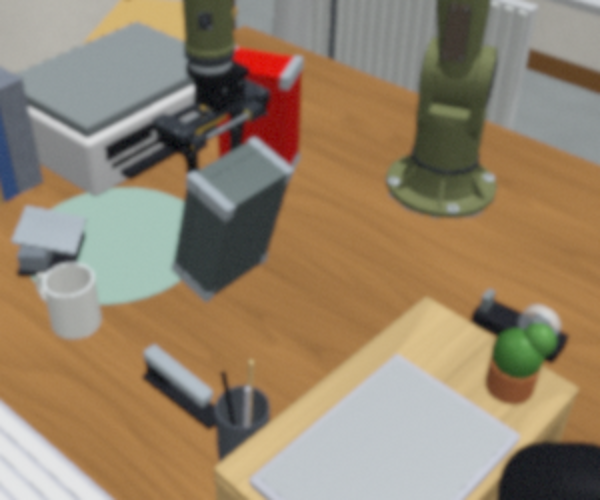

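The box leans about 0.3 rad, its top at (240,170), with little force left. A bit more and it falls.

Emit:
{"api": "step_arm", "payload": {"plan": [[[0,0,0],[0.003,0,0],0],[[0,0,0],[0.006,0,0],0],[[0,0,0],[0.009,0,0],0],[[0,0,0],[0.012,0,0],0],[[0,0,0],[0.015,0,0],0],[[0,0,0],[0.018,0,0],0],[[0,0,0],[0.021,0,0],0],[[0,0,0],[0.024,0,0],0],[[0,0,0],[0.027,0,0],0],[[0,0,0],[0.03,0,0],0]]}}

```text
time: 8.6
position: [0.4903, -0.1272, 0.2435]
tool_rot: [-2.251, -2.191, -0.0]
ft_force: [-0.0, 0.3, -0.4]
grip_width: 0.996
```

```bash
python3 - <<'E'
from h import *
from bench import ctrl
s,p,r=now(); print(s["time"],p,np.round(s["joint_positions"],2),np.round(s["ft_force"],1))
a=ctrl.get_image("scene")
cv2.imwrite("pics/s4.png",cv2.resize(a[80:330,120:420,::-1],None,fx=2,fy=2))
a=ctrl.get_image("top")
cv2.imwrite("pics/t4.png",a[:,:,::-1])
E
```

```text
8.6 [ 0.49025982 -0.12723909  0.24351575] [-0.41 -0.01  0.61  1.81  0.    1.34  0.18] [-0.   0.3 -0.4]
```

View pics/s4.png

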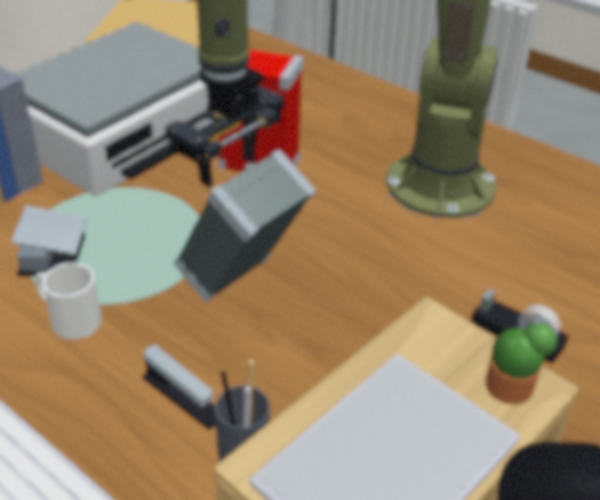

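View pics/t4.png

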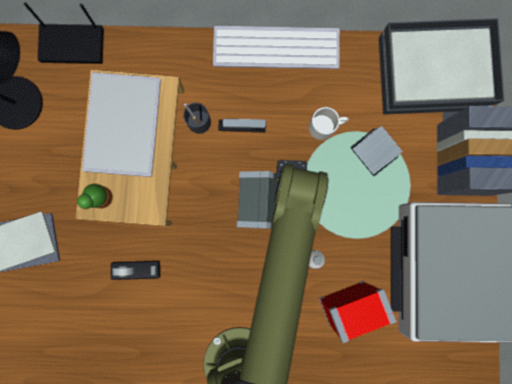

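Emit:
{"api": "step_arm", "payload": {"plan": [[[0,0,0],[-0.02,0,0],0],[[0,0,0],[-0.04,0,-0.02],0],[[0,0,0],[-0.06,0,-0.04],0],[[0,0,0],[-0.08,0,-0.06],0],[[0,0,0],[-0.09,0,-0.09],0],[[0,0,0],[-0.1,0,-0.12],0],[[0,0,0],[-0.1,0,-0.14],0],[[0,0,0],[-0.1,0,-0.16],0],[[0,0,0],[-0.1,0,-0.16],0],[[0,0,0],[-0.1,0,-0.16],0]]}}

```text
time: 9.95
position: [0.4873, -0.2273, 0.4026]
tool_rot: [-2.251, -2.191, 0.001]
ft_force: [0.1, 0.8, -0.3]
grip_width: 1.0
```

```bash
python3 - <<'E'
from h import *
from bench import ctrl
import json
s,p,r=now(); print(s["time"],p,np.round(s["joint_positions"],2),np.round(s["ft_force"],1))
c=ctrl.calibration("wrist"); json.dump({k:np.asarray(v).tolist() for k,v in c.items()},open("w5.json","w"))
for n in("wrist","top","scene"):
    a=ctrl.get_image(n); cv2.imwrite(f"pics/{n}5.png",a[:,:,::-1])
a=cv2.imread("pics/top5.png")[60:260,60:340]
cv2.imwrite("pics/t5c.png",cv2.resize(a,None,fx=2.8,fy=2.8,interpolation=cv2.INTER_CUBIC))
E
```

```text
9.95 [ 0.48732083 -0.22732807  0.40264047] [-0.3   0.05  0.72  1.46 -0.03  1.65  0.39] [ 0.1  0.8 -0.3]
```

View pics/wrist5.png

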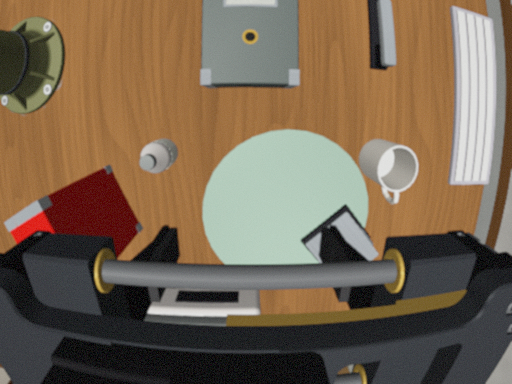

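View pics/t5c.png

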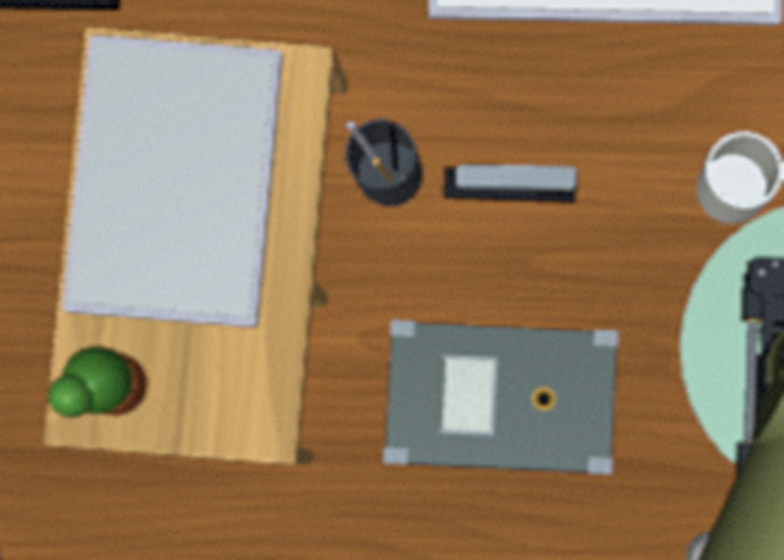

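View pics/scene5.png

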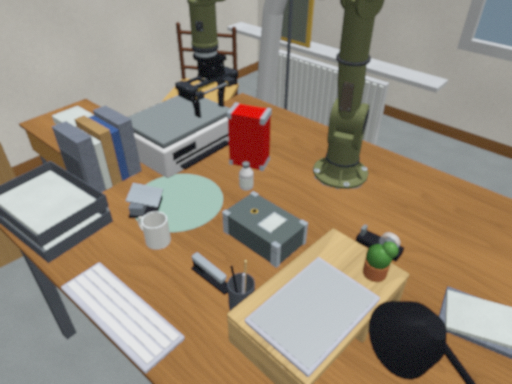

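The box lies flat, label up, with its top corners at crop (392,320), (618,330), (611,473) and (385,463). I fit it relative to the riser.

```bash
cat > rel.py <<'E'
from h import *
RIS=np.array([.5158,.2062,1.5079])
def rel(b):
    c,s=np.cos(RIS[2]),np.sin(RIS[2]); d=np.array(b[:2])-RIS[:2]
    return np.array([c*d[0]+s*d[1],-s*d[0]+c*d[1],b[2]-RIS[2]])
E
python3 - <<'E'
from rel import *
from bench import ctrl
import json
q=np.array
ct=ctrl.calibration("top")
tp=lambda a:(q(a)+.5)/2.8-.5+60
uv=tp([(392,320),(618,330),(611,473),(385,463)])
# lying: local x along length (0..240 from origin end), y +-75
L=q([(240,-75,90),(0,-75,90),(0,75,90),(240,75,90)])/1000.
r=least_squares(lambda p:(proj(ct,T2(p,L))-uv).ravel(),[.49,-.12,1.53]); print(r.x.round(4),r.fun.reshape(-1,2).round(1).tolist())
RL=q([(260,-342,122),(0,-342,122),(0,98,122),(260,98,122)])/1000.
ur=tp([(88,28),(334,47),(298,463),(45,444)])
rr=least_squares(lambda p:(proj(ct,T2(p,RL))-ur).ravel(),[.5,.2,1.5]); print(rr.x.round(4))
import rel; rel.RIS=rr.x
v=rel.rel(r.x); print("rel origin",v, "front lat",v[1]+.24*np.sin(v[2]),"front along",v[0]+.24)
w=json.load(open("w5.json")); print(fback(w,(201,86),.09),fback(w,(299,86),.09))
# refined scene check
cs=ctrl.calibration("scene")
for n,P in(("box",T2(r.x,L)),("ris",T2(rr.x,RL))): print(n,proj(cs,P).round(1).tolist())
a=cv2.imread("pics/scene5.png"); cv2.imwrite("pics/s5c.png",cv2.resize(a[185:384,215:415],None,fx=3,fy=3,interpolation=cv2.INTER_CUBIC))
E
```

```text
[ 0.4911 -0.1147  1.5413] [[-0.0, 0.3], [-0.1, 0.4], [0.3, -0.3], [-0.1, -0.3]]
[0.5167 0.2071 1.5079]
rel origin [-0.32284991  0.00537132  0.03333175] front lat 0.01336945619141401 front along -0.08284991204136588
[ 0.41540202 -0.11251384  0.09      ] [ 0.56554011 -0.11645213  0.09      ]
box [[276.1, 247.3], [221.0, 211.5], [252.0, 191.0], [306.4, 222.6]]
ris [[305.4, 384.5], [224.3, 312.6], [330.9, 226.8], [407.7, 272.8]]
```

View pics/s5c.png

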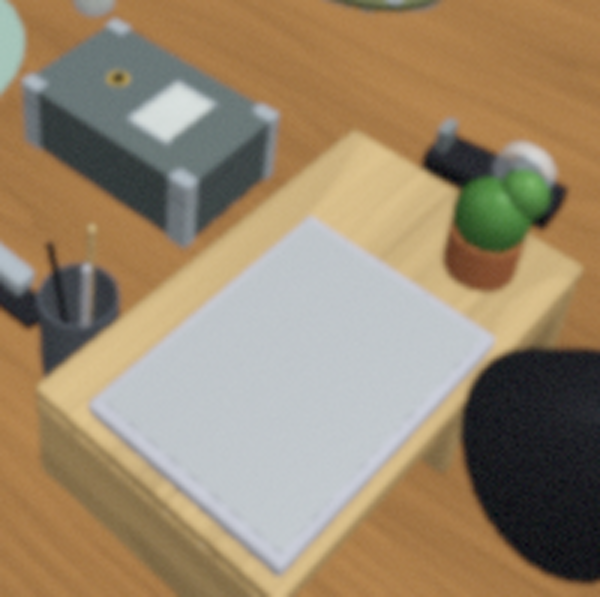

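```bash
python3 - <<'E'
from rel import *
import json
w=json.load(open("w5.json")); M=cv2.Rodrigues(np.array(w["rvec"]))[0]; o=-M.T@np.array(w["tvec"])
s,p,r=now(); print(r.inv().apply(o-p), r.inv().apply(M[2]))
E
```

```text
[ 0.07847361 -0.00155755 -0.14796912] [-0.28794859  0.00100265  0.95764534]
```

```bash
python3 - <<'E'
from rel import *
s,p,r=now()
y=1.5413; d=np.array([np.cos(y),np.sin(y),0]); b=np.array([.4911,-.1147,0])
R1=toolR(y,.5)
for z in(.30,.15,.053): print(delta(p,r,b-.055*d+[0,0,z],R1))
E
```

```text
([-0.002, 0.5, 0.002], [0.0575, 0.0008, 0.1026])
([-0.002, 0.5, 0.002], [0.0575, 0.001, 0.2526])
([-0.002, 0.5, 0.002], [0.0574, 0.0012, 0.3496])
```

Emit:
{"api": "step_arm", "payload": {"plan": [[[0,0.1,0],[0.01,0,0.02],0],[[0,0.2,0],[0.02,0,0.05],0],[[0,0.3,0],[0.03,0,0.08],0],[[0,0.4,0],[0.045,0,0.12],0],[[0,0.5,0],[0.0575,0.001,0.16],0],[[0,0.5,0],[0.0575,0.001,0.2],0],[[0,0.5,0],[0.0575,0.001,0.24],0],[[0,0.5,0],[0.0575,0.001,0.28],0],[[0,0.5,0],[0.0575,0.001,0.32],0],[[0,0.5,0],[0.0575,0.001,0.345],0]]}}

```text
time: 11.35
position: [0.4891, -0.1693, 0.0563]
tool_rot: [-1.969, -1.915, -0.501]
ft_force: [0.9, -0.2, -0.1]
grip_width: 1.001
```

```bash
python3 - <<'E'
from rel import *
from bench import ctrl
import json
s,p,r=now(); print(s["time"],p,np.round(s["joint_positions"],2),np.round(s["ft_force"],1)); print(r.as_matrix().round(3))
c=ctrl.calibration("wrist"); json.dump({k:np.asarray(v).tolist() for k,v in c.items()},open("w6.json","w"))
cv2.imwrite("pics/w6.png",ctrl.get_image("wrist")[:,:,::-1])
E
```

```text
11.35 [ 0.48909793 -0.1692762   0.05629309] [-0.01  0.49  0.71  1.84 -0.72  1.35  0.98] [ 0.9 -0.2 -0.1]
[[ 0.025  1.     0.011]
 [ 0.877 -0.027  0.48 ]
 [ 0.48  -0.003 -0.877]]
```

View pics/w6.png

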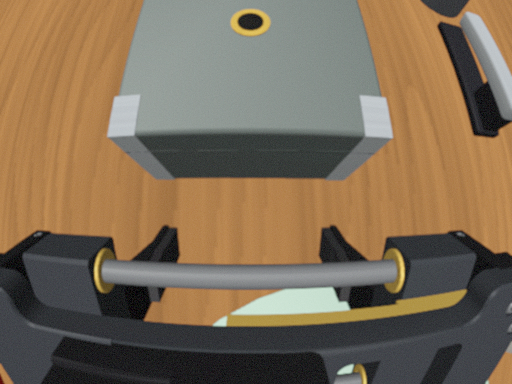

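```bash
cat > path.py <<'E'
from rel import *
import rel
rel.RIS=np.array([.5167,.2071,1.5079])
def path(c0,th0,knots,ds=.001,d=.015):
    """knots [(s,theta)], returns s, tcp world xy, yaw"""
    S=np.arange(0,knots[-1][0]+ds/2,ds); ks=[0]+[k[0] for k in knots]; kt=[th0]+[k[1] for k in knots]
    th=np.interp(S,ks,kt); c=np.array(c0)+np.r_[[[0,0]],np.cumsum(np.c_[np.cos(th),np.sin(th)][:-1]*ds,0)]
    u=np.c_[np.cos(th),np.sin(th)]; t=c-(.12+d)*u; front=c+.12*u
    a=rel.RIS[2]; Rm=np.array([[np.cos(a),-np.sin(a)],[np.sin(a),np.cos(a)]])
    return S,t@Rm.T+rel.RIS[:2],th+a,front,c,th
def rows(sl,S,xy,yaw,z,tilt,p,r):
    for s in sl:
        if s<0: q=xy[0]+s*np.array([np.cos(yaw[0]),np.sin(yaw[0])]); y=yaw[0]
        else: q=np.array([np.interp(s,S,xy[:,i]) for i in(0,1)]); y=np.interp(s,S,yaw)
        print(round(s,4),delta(p,r,[*q,z],toolR(y,tilt)))
E
cat > p1.py <<'E'
from path import *
s,p,r=now()
b=np.array([.4911,-.1147,1.5413]); v=rel.rel(b); c0=v[:2]+.12*np.array([np.cos(v[2]),np.sin(v[2])]); print(v,c0)
P=path(c0,v[2],[(.03,-.10),(.06,-.10),(.085,-.04),(.185,0),(.3,0)])
for k in (0,30,60,85,120,185): print(P[0][k],"front",P[3][k].round(4),"th",P[5][k].round(3))
rows([-.03,-.02,-.012,-.004,0,.005,.01,.015,.02,.025],*P[:3],.054,.5,p,r)
E
python3 p1.py
```

```text
[-0.32277278  0.00532268  0.0334    ] [-0.20283971  0.00932994]
0.0 front [-0.0829  0.0133] th 0.033
0.03 front [-0.0535 -0.0036] th -0.1
0.06 front [-0.0236 -0.0066] th -0.1
0.085 front [ 0.0018 -0.0012] th -0.04
0.12 front [ 0.0368 -0.0007] th -0.026
0.185 front [0.1019 0.0016] th 0.0
-0.03 ([-0.007, -0.001, -0.0], [0.008, 0.0016, 0.0043])
-0.02 ([-0.007, -0.001, -0.0], [0.0168, 0.0017, 0.0091])
-0.012 ([-0.007, -0.001, -0.0], [0.0238, 0.0017, 0.013])
-0.004 ([-0.007, -0.001, -0.0], [0.0308, 0.0017, 0.0168])
0 ([-0.007, -0.001, -0.0], [0.0343, 0.0017, 0.0187])
0.005 ([-0.017, -0.001, 0.019], [0.0387, -0.0012, 0.0212])
0.01 ([-0.028, -0.001, 0.039], [0.0432, -0.0041, 0.0236])
0.015 ([-0.039, -0.001, 0.058], [0.0477, -0.0068, 0.0261])
0.02 ([-0.049, -0.001, 0.078], [0.0523, -0.0094, 0.0287])
0.025 ([-0.06, -0.001, 0.097], [0.0569, -0.0119, 0.0312])
```

Emit:
{"api": "step_arm", "payload": {"plan": [[[0,0,0],[0.008,0.001,0.004],0],[[0,0,0],[0.017,0.0015,0.009],0],[[0,0,0],[0.024,0.0015,0.013],0],[[0,0,0],[0.03,0.0015,0.0165],0],[[0,0,0],[0.034,0.0015,0.0187],0],[[-0.01,0,0.019],[0.0387,-0.001,0.0212],0],[[-0.02,0,0.039],[0.043,-0.004,0.0236],0],[[-0.031,0,0.058],[0.0477,-0.0068,0.026],0],[[-0.042,0,0.078],[0.0523,-0.0094,0.0287],0],[[-0.042,0,0.078],[0.0523,-0.0094,0.0287],0]]}}

```text
time: 12.65
position: [0.4817, -0.1119, 0.0586]
tool_rot: [-2.066, -1.835, -0.525]
ft_force: [-2.6, -4.7, 1.8]
grip_width: 1.004
```

```bash
cat > look.py <<'E'
from path import *
from bench import ctrl
import sys
n=sys.argv[1]
s,p,r=now(); print(round(s["time"],2),p.round(4),np.round(s["joint_positions"],2),"F",np.round(s["ft_force"],1))
m=r.as_matrix(); print("yaw",np.arctan2(m[1,0],m[0,0]).round(4),"tilt",np.arcsin(m[2,0]).round(3))
cv2.imwrite(f"pics/w{n}.png",ctrl.get_image("wrist")[:,:,::-1])
a=ctrl.get_image("top"); cv2.imwrite(f"pics/t{n}r.png",a[:,:,::-1]); a=cv2.imread(f"pics/t{n}r.png")[60:260,60:340]
cv2.imwrite(f"pics/t{n}.png",cv2.resize(a,None,fx=2.8,fy=2.8,interpolation=cv2.INTER_CUBIC))
E
python3 look.py 7
```

```text
12.65 [ 0.4817 -0.1119  0.0586] [-0.12  0.38  0.72  1.97 -0.73  1.25  0.84] F [-2.6 -4.7  1.8]
yaw 1.4526 tilt 0.498
```

View pics/w7.png

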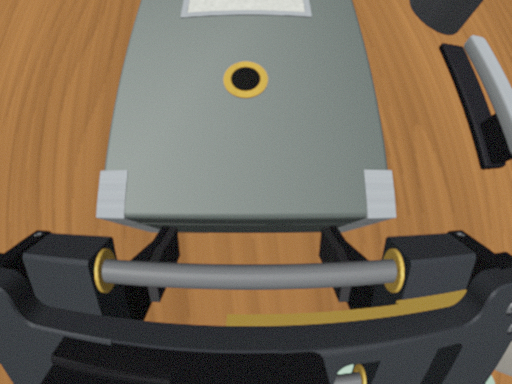

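View pics/t7.png

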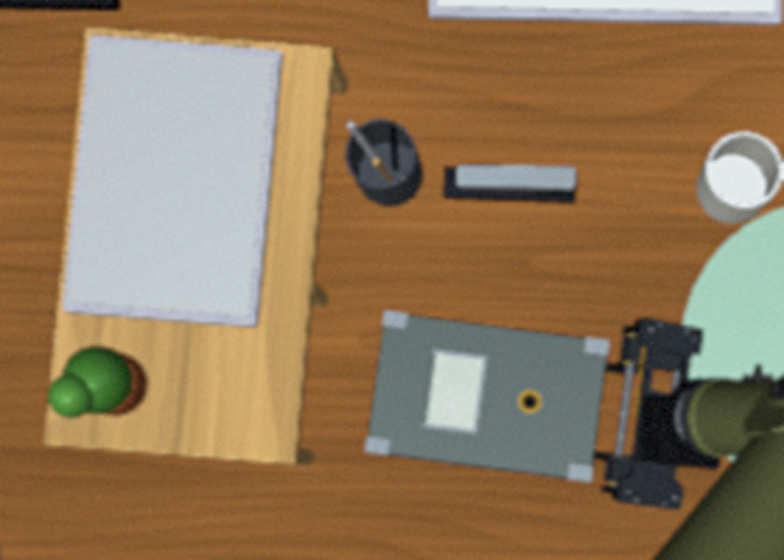

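The box turned with the two fingers; its corners are now at crop (387,311), (610,338), (592,480) and (365,452). I fit it again and plan the next stretch.

```bash
cat > fit.py <<'E'
from path import *
from bench import ctrl
q=np.array
L=q([(240,-75,90),(0,-75,90),(0,75,90),(240,75,90)])/1000.
def fit(pts,idx=(0,1,2,3)):
    ct=ctrl.calibration("top"); uv=(q(pts,float)+.5)/2.8-.5+60
    r=least_squares(lambda p:(proj(ct,T2(p,L[list(idx)]))-uv).ravel(),[.49,-.1,1.5]); v=rel.rel(r.x)
    c=v[:2]+.12*q([np.cos(v[2]),np.sin(v[2])])
    print("box",r.x.round(4),"rel origin",v.round(4),"com",c.round(4),"front",(2*c-v[:2]).round(4),"res",np.abs(r.fun).max().round(2))
    return r.x,v,c
E
python3 - <<'E'
from fit import *
s,p,r=now()
b,v,c=fit([(387,311),(610,338),(592,480),(365,452)])
d=b[:2]-p[:2]; m=r.as_matrix()[:2,0]; m/=np.linalg.norm(m); print("offset fwd",d@m,"side",d@[m[1],-m[0]])
for kn in ([(.015,-.09),(.04,-.08),(.065,-.03),(.16,0),(.3,0)],[(.03,-.085),(.065,-.03),(.16,0),(.3,0)]):
    P=path(c,v[2],kn)
    for k in (0,30,65,100,160): print(P[0][k],"front",P[3][k].round(4),"com",P[4][k].round(4),"th",P[5][k].round(3))
E
```

```text
box [ 0.4825 -0.1002  1.4599] rel origin [-0.3089  0.0148 -0.048 ] com [-0.189   0.0091] front [-0.0692  0.0033] res 0.58
offset fwd 0.01166746894775349 side -0.0006051640213444998
0.0 front [-0.0692  0.0033] com [-0.189   0.0091] th -0.048
0.03 front [-0.0395 -0.0033] com [-0.1591  0.0068] th -0.084
0.065 front [-0.0043  0.001 ] com [-0.1242  0.0046] th -0.03
0.1 front [0.0308 0.0014] com [-0.0892  0.0037] th -0.019
0.16 front [0.0908 0.0031] com [-0.0292  0.0031] th 0.0
0.0 front [-0.0692  0.0033] com [-0.189   0.0091] th -0.048
0.03 front [-0.0395 -0.0031] com [-0.1591  0.0071] th -0.085
0.065 front [-0.0042  0.0015] com [-0.1242  0.0051] th -0.03
0.1 front [0.0308 0.0019] com [-0.0892  0.0042] th -0.019
0.16 front [0.0908 0.0036] com [-0.0292  0.0036] th 0.0
```

```bash
cat > p2.py <<'E'
from fit import *
s,p,r=now()
b=np.array([.4825,-.1002,1.4599]); v=rel.rel(b); c=v[:2]+.12*q([np.cos(v[2]),np.sin(v[2])])
P=path(c,v[2],[(.02,-.10),(.045,-.10),(.07,-.045),(.16,0),(.3,0)],d=.0117)
for k in (0,30,45,69,100,160): print(P[0][k],"front",P[3][k].round(4),"com",P[4][k].round(4),"th",P[5][k].round(3))
rows(np.arange(.005,.0501,.005),*P[:3],p[2],.498,p,r)
E
python3 p2.py
```

```text
0.0 front [-0.0691  0.0033] com [-0.189   0.0091] th -0.048
0.03 front [-0.0397 -0.0054] com [-0.1591  0.0066] th -0.1
0.045 front [-0.0248 -0.0069] com [-0.1442  0.0051] th -0.1
0.069 front [-0.0004 -0.0023] com [-0.1202  0.0033] th -0.047
0.1 front [ 0.0307 -0.0015] com [-0.0893  0.0021] th -0.03
0.16 front [0.0907 0.0012] com [-0.0293  0.0012] th 0.0
0.005 ([-0.003, 0.0, 0.005], [0.0044, -0.0022, 0.0024])
0.01 ([-0.01, 0.0, 0.017], [0.0088, -0.0039, 0.0048])
0.015 ([-0.016, 0.0, 0.028], [0.0133, -0.0055, 0.0072])
0.02 ([-0.022, 0.0, 0.039], [0.0177, -0.007, 0.0096])
0.025 ([-0.022, 0.0, 0.039], [0.0221, -0.0068, 0.012])
0.03 ([-0.022, 0.0, 0.039], [0.0265, -0.0065, 0.0144])
0.035 ([-0.022, 0.0, 0.039], [0.0309, -0.0063, 0.0168])
0.04 ([-0.022, 0.0, 0.039], [0.0353, -0.0061, 0.0192])
0.045 ([-0.022, 0.0, 0.039], [0.0396, -0.0059, 0.0215])
0.05 ([-0.017, 0.0, 0.03], [0.044, -0.0042, 0.0239])
```

Emit:
{"api": "step_arm", "payload": {"plan": [[[-0.003,0,0.006],[0.0044,-0.002,0.0024],0],[[-0.01,0,0.017],[0.0088,-0.004,0.0048],0],[[-0.016,0,0.028],[0.0133,-0.0055,0.0072],0],[[-0.022,0,0.039],[0.0177,-0.007,0.0096],0],[[-0.022,0,0.039],[0.0221,-0.0068,0.012],0],[[-0.022,0,0.039],[0.0265,-0.0065,0.0144],0],[[-0.022,0,0.039],[0.031,-0.0063,0.0168],0],[[-0.022,0,0.039],[0.0353,-0.006,0.0192],0],[[-0.022,0,0.039],[0.0396,-0.006,0.0215],0],[[-0.022,0,0.039],[0.0396,-0.006,0.0215],0]]}}

```text
time: 14.0
position: [0.4817, -0.0663, 0.0585]
tool_rot: [-2.111, -1.794, -0.538]
ft_force: [0.2, -5.2, 0.4]
grip_width: 1.003
```

```bash
python3 look.py 8
```

```text
14.0 [ 0.4817 -0.0663  0.0585] [-0.21  0.31  0.71  2.04 -0.74  1.17  0.74] F [ 0.2 -5.2  0.4]
yaw 1.4087 tilt 0.498
```

View pics/w8.png

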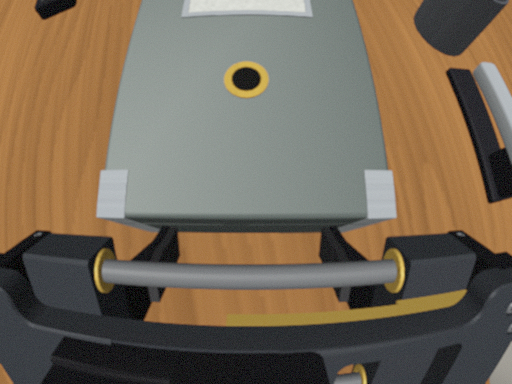

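View pics/t8.png

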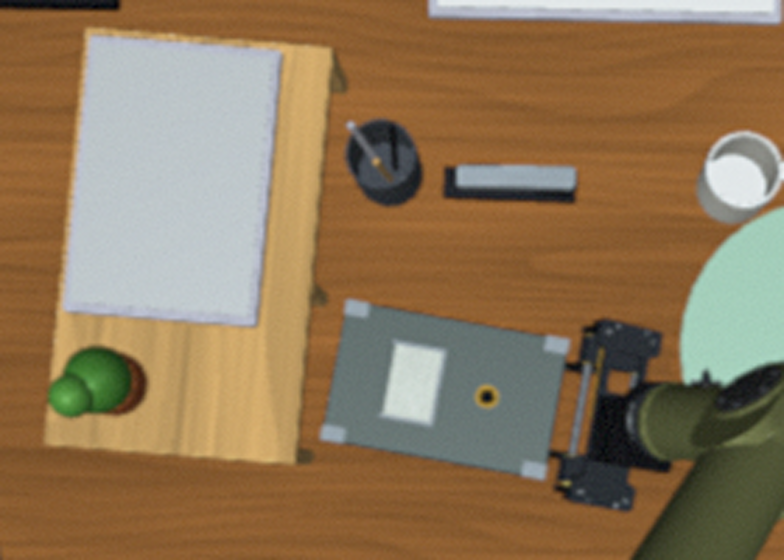

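```bash
cat > p3.py <<'E'
from fit import *
s,p,r=now()
b,v,c=fit([(347,299),(570,338),(546,479),(321,440)])
d=b[:2]-p[:2]; m=r.as_matrix()[:2,0]; m/=np.linalg.norm(m); print("offset fwd",d@m,"side",d@[m[1],-m[0]])
ct=ctrl.calibration("top")
P=path(c,v[2],[(.03,-.045),(.12,0),(.3,0)],d=.0117)
for k in (0,15,25,30,50,80,120): print(P[0][k],"front",P[3][k].round(4),"com",P[4][k].round(4),"th",P[5][k].round(3))
rows(np.arange(.004,.0401,.004),*P[:3],p[2],.498,p,r)
# projected feet of cheeks in crop
RL=q([(0,-80,0),(0,-98,0),(0,80,0),(0,98,0)])/1000.
print(((proj(ct,T2(rel.RIS,RL))-60+.5)*2.8-.5).round(0).tolist())
E
python3 p3.py; python3 - <<'E'
import cv2
a=cv2.imread('pics/t8r.png')[150:240,130:230]; cv2.imwrite('pics/t8z.png',cv2.resize(a,None,fx=6,fy=6,interpolation=cv2.INTER_CUBIC))
E
```

```text
box [ 0.4829 -0.0544  1.4141] rel origin [-0.2631  0.0173 -0.0938] com [-0.1437  0.006 ] front [-0.0242 -0.0052] res 0.35
offset fwd 0.011907780370658132 side -0.0006507320207163483
0.0 front [-0.0242 -0.0052] com [-0.1437  0.006 ] th -0.094
0.015 front [-0.009  -0.0035] com [-0.1287  0.0048] th -0.069
0.025 front [ 0.0011 -0.0022] com [-0.1187  0.0042] th -0.053
0.03 front [ 0.0062 -0.0015] com [-0.1137  0.0039] th -0.045
0.05 front [ 0.0262 -0.0011] com [-0.0937  0.0031] th -0.035
0.08 front [ 0.0562 -0.0001] com [-0.0638  0.0023] th -0.02
0.12 front [0.0962 0.0019] com [-0.0238  0.0019] th 0.0
0.004 ([0.007, -0.0, -0.011], [0.0037, 0.0002, 0.002])
0.008 ([0.01, -0.0, -0.016], [0.0072, 0.001, 0.0039])
0.012 ([0.013, -0.0, -0.022], [0.0108, 0.0018, 0.0059])
0.016 ([0.016, -0.0, -0.028], [0.0143, 0.0025, 0.0078])
0.02 ([0.019, -0.0, -0.033], [0.0178, 0.0033, 0.0097])
0.024 ([0.022, -0.0, -0.039], [0.0214, 0.004, 0.0116])
0.028 ([0.026, -0.0, -0.045], [0.0249, 0.0046, 0.0136])
0.032 ([0.028, -0.0, -0.049], [0.0285, 0.005, 0.0155])
0.036 ([0.029, -0.0, -0.05], [0.032, 0.005, 0.0174])
0.04 ([0.029, -0.0, -0.052], [0.0355, 0.005, 0.0193])
[[330.0, 308.0], [332.0, 292.0], [318.0, 450.0], [316.0, 466.0]]
```

View pics/t8z.png

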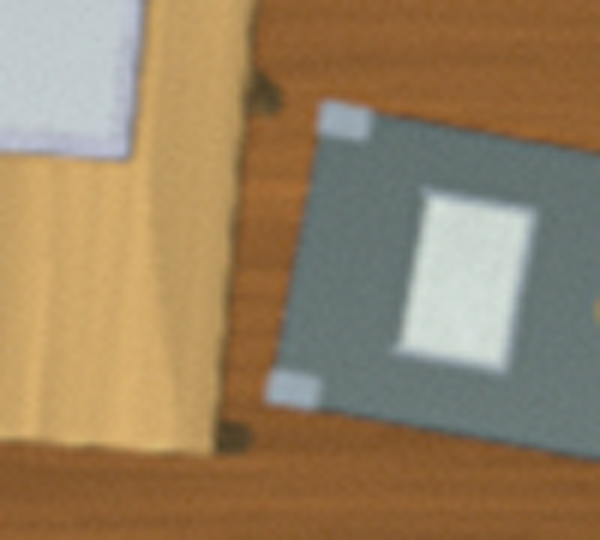

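```bash
cat > p4.py <<'E'
from fit import *
s,p,r=now()
b=np.array([.4829,-.0544,1.4141]); v=rel.rel(b); c=v[:2]+.12*q([np.cos(v[2]),np.sin(v[2])])
P=path(c,v[2],[(.006,-.09),(.032,-.05),(.12,-.0),(.3,0)],d=.0117)
for k in (0,15,25,32,50,80,120): print(P[0][k],"front",P[3][k].round(4),"com",P[4][k].round(4),"th",P[5][k].round(3))
rows(np.arange(.004,.0401,.004),*P[:3],p[2],.498,p,r)
E
python3 p4.py
```

```text
0.0 front [-0.0242 -0.0052] com [-0.1436  0.0061] th -0.094
0.015 front [-0.009  -0.0044] com [-0.1287  0.0048] th -0.076
0.025 front [ 0.0011 -0.0032] com [-0.1187  0.0041] th -0.061
0.032 front [ 0.0081 -0.0023] com [-0.1117  0.0037] th -0.05
0.05 front [ 0.0262 -0.0019] com [-0.0937  0.0029] th -0.04
0.08 front [ 0.0562 -0.0008] com [-0.0638  0.0019] th -0.023
0.12 front [0.0962 0.0014] com [-0.0238  0.0014] th -0.0
0.004 ([0.005, -0.0, -0.007], [0.0037, -0.0003, 0.002])
0.008 ([0.007, -0.0, -0.011], [0.0072, 0.0002, 0.0039])
0.012 ([0.01, -0.0, -0.016], [0.0108, 0.001, 0.0058])
0.016 ([0.013, -0.0, -0.022], [0.0143, 0.0017, 0.0078])
0.02 ([0.016, -0.0, -0.027], [0.0178, 0.0024, 0.0097])
0.024 ([0.019, -0.0, -0.032], [0.0213, 0.0031, 0.0116])
0.028 ([0.022, -0.0, -0.038], [0.0249, 0.0037, 0.0135])
0.032 ([0.025, -0.0, -0.043], [0.0284, 0.0043, 0.0155])
0.036 ([0.026, -0.0, -0.045], [0.032, 0.0044, 0.0174])
0.04 ([0.027, -0.0, -0.047], [0.0355, 0.0045, 0.0193])
```

Emit:
{"api": "step_arm", "payload": {"plan": [[[0.003,0,-0.005],[0.0037,-0.0003,0.002],0],[[0.006,0,-0.01],[0.0072,0.0002,0.0039],0],[[0.009,0,-0.016],[0.0108,0.001,0.0058],0],[[0.012,0,-0.022],[0.0143,0.0017,0.0078],0],[[0.015,0,-0.027],[0.0178,0.0024,0.0097],0],[[0.018,0,-0.032],[0.0213,0.003,0.0116],0],[[0.021,0,-0.038],[0.0249,0.0037,0.0135],0],[[0.024,0,-0.043],[0.0284,0.0043,0.0155],0],[[0.025,0,-0.045],[0.032,0.0044,0.0174],0],[[0.025,0,-0.045],[0.032,0.0044,0.0174],0]]}}

```text
time: 15.35
position: [0.4919, -0.0307, 0.0586]
tool_rot: [-2.058, -1.842, -0.524]
ft_force: [1.0, -5.0, 1.4]
grip_width: 1.001
```

```bash
python3 look.py 9;  python3 - <<'E'
import cv2
a=cv2.imread('pics/t9r.png')[150:240,130:260]; cv2.imwrite('pics/t9z.png',cv2.resize(a,None,fx=6,fy=6,interpolation=cv2.INTER_CUBIC))
E
```

```text
15.35 [ 0.4919 -0.0307  0.0586] [-0.25  0.31  0.68  2.03 -0.74  1.16  0.71] F [ 1.  -5.   1.4]
yaw 1.4604 tilt 0.498
```

View pics/w9.png

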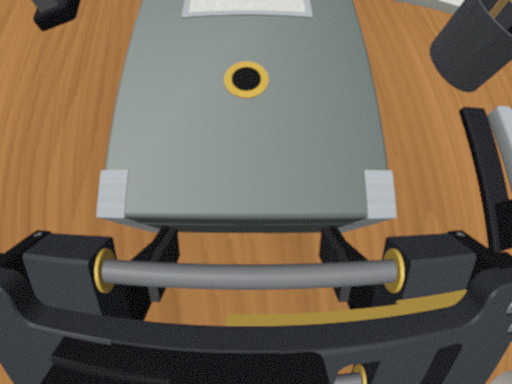

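View pics/t9z.png

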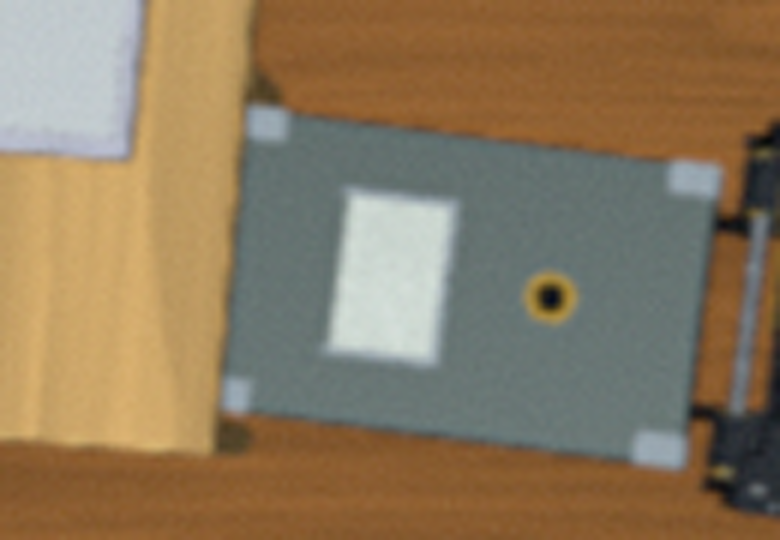

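```bash
cat > p5.py <<'E'
from fit import *
s,p,r=now()
ct=ctrl.calibration("top"); z=lambda u:((u[0]+.5)/6-.5+130,(u[1]+.5)/6-.5+150)
A=q([back(ct,z(u),.09) for u in [(248,104),(720,163),(688,467),(238,411)]])
print(A.round(4).tolist()); 
for a in A: print(rel.rel([a[0],a[1],0])[:2].round(4))
F=q([back(ct,z(u),0.0) for u in [(265,115),(240,420)]])
for a in F: print("feet inner",rel.rel([a[0],a[1],0])[:2].round(4))
# edge maps: sub-pixel row of upper/lower box edge near the riser and the cheek feet
im=cv2.cvtColor(cv2.imread("pics/t9r.png"),cv2.COLOR_BGR2GRAY).astype(int)
for col in (170,172,174,176,180): print(col, im[160:172,col].tolist(), im[212:226,col].tolist())
im=cv2.cvtColor(cv2.imread("pics/top0.png"),cv2.COLOR_BGR2GRAY).astype(int)
for col in (170,172,174,176,180): print(col, im[160:174,col].tolist(), im[212:228,col].tolist())
E
python3 p5.py
```

```text
[[0.5935, 0.2086, 0.09], [0.568, -0.0255, 0.09], [0.4173, -0.0122, 0.09], [0.4415, 0.2098, 0.09]]
[ 0.0063 -0.0766]
[-0.229  -0.0658]
[-0.2251  0.0854]
[-0.0021  0.0752]
feet inner [ 0.0124 -0.0818]
feet inner [0.0114 0.0788]
170 [146, 142, 135, 130, 121, 118, 109, 116, 119, 122, 127, 129] [118, 144, 158, 161, 161, 160, 138, 111, 89, 72, 68, 72, 72, 88]
172 [92, 88, 85, 82, 77, 75, 82, 116, 149, 157, 161, 163] [115, 124, 122, 123, 115, 117, 99, 96, 102, 93, 88, 87, 90, 99]
174 [101, 93, 85, 73, 69, 69, 72, 106, 152, 164, 163, 165] [114, 114, 114, 116, 116, 113, 106, 98, 96, 99, 93, 91, 93, 99]
176 [97, 99, 103, 99, 89, 82, 77, 96, 143, 159, 162, 162] [114, 114, 113, 113, 113, 117, 107, 92, 93, 97, 92, 92, 95, 100]
180 [97, 96, 100, 104, 110, 105, 104, 105, 97, 99, 105, 109] [116, 114, 114, 114, 116, 116, 116, 94, 97, 97, 93, 93, 93, 101]
170 [141, 133, 128, 126, 116, 112, 109, 105, 111, 112, 114, 114, 109, 103] [97, 99, 104, 100, 96, 94, 91, 94, 82, 71, 67, 67, 73, 83, 97, 103]
172 [88, 81, 80, 79, 70, 71, 74, 78, 84, 91, 97, 98, 97, 98] [102, 101, 105, 98, 95, 89, 94, 96, 96, 85, 83, 82, 89, 94, 103, 105]
174 [96, 94, 80, 70, 64, 65, 70, 73, 79, 94, 103, 103, 99, 96] [94, 99, 102, 99, 94, 94, 91, 98, 97, 94, 89, 89, 89, 95, 102, 103]
176 [92, 93, 95, 94, 86, 75, 74, 74, 81, 95, 100, 100, 95, 100] [98, 104, 101, 99, 95, 92, 87, 91, 97, 91, 89, 88, 89, 94, 97, 101]
180 [93, 95, 95, 104, 103, 102, 101, 102, 101, 103, 103, 98, 101, 102] [96, 101, 99, 100, 94, 91, 88, 96, 94, 93, 91, 93, 93, 95, 97, 99]
```

```bash
cat > p6.py <<'E'
from fit import *
s,p,r=now()
m=r.as_matrix(); yaw=np.arctan2(m[1,0],m[0,0])
t=rel.rel([p[0],p[1],yaw]); print("tcp rel",t.round(4))
th0=t[2]; c=t[:2]+(.1317)*q([np.cos(th0),np.sin(th0)]); print("com",c.round(4))
P=path(c,th0,[(.06,-.043),(.14,0),(.3,0)],d=.0117)
for k in (0,60,100,140): print(P[0][k],"front",P[3][k].round(4),"com",P[4][k].round(4),"th",P[5][k].round(3))
rows(np.arange(.006,.1201,.006),*P[:3],p[2],.498,p,r)
E
python3 p6.py
```

```text
tcp rel [-0.2388  0.0098 -0.0475]
com [-0.1072  0.0035]
0.0 front [ 0.0126 -0.0022] com [-0.1072  0.0035] th -0.048
0.06 front [ 0.0726 -0.0043] com [-0.0473  0.0008] th -0.043
0.1 front [ 0.1126 -0.0031] com [-0.0073 -0.0005] th -0.022
0.14 front [ 0.1527 -0.0009] com [ 0.0327 -0.0009] th 0.0
0.006 ([0.001, -0.001, -0.0], [0.0053, 0.0001, 0.0029])
0.012 ([0.001, -0.001, -0.001], [0.0105, 0.0001, 0.0057])
0.018 ([0.001, -0.001, -0.001], [0.0158, 0.0002, 0.0086])
0.024 ([0.001, -0.001, -0.002], [0.0211, 0.0002, 0.0115])
0.03 ([0.002, -0.001, -0.002], [0.0263, 0.0003, 0.0143])
0.036 ([0.002, -0.001, -0.002], [0.0316, 0.0003, 0.0172])
0.042 ([0.002, -0.001, -0.003], [0.0369, 0.0003, 0.0201])
0.048 ([0.002, -0.001, -0.003], [0.0422, 0.0004, 0.023])
0.054 ([0.002, -0.001, -0.004], [0.0474, 0.0004, 0.0258])
0.06 ([0.003, -0.001, -0.004], [0.0527, 0.0005, 0.0287])
0.066 ([0.004, -0.001, -0.007], [0.058, 0.0008, 0.0316])
0.072 ([0.006, -0.001, -0.01], [0.0632, 0.0012, 0.0344])
0.078 ([0.007, -0.001, -0.012], [0.0685, 0.0016, 0.0373])
0.084 ([0.009, -0.001, -0.015], [0.0738, 0.0019, 0.0402])
0.09 ([0.01, -0.001, -0.018], [0.0791, 0.0022, 0.0431])
0.096 ([0.012, -0.001, -0.021], [0.0843, 0.0025, 0.0459])
0.102 ([0.013, -0.001, -0.024], [0.0896, 0.0028, 0.0488])
0.108 ([0.015, -0.001, -0.027], [0.0949, 0.003, 0.0517])
0.114 ([0.017, -0.001, -0.029], [0.1002, 0.0032, 0.0546])
0.12 ([0.018, -0.001, -0.032], [0.1055, 0.0035, 0.0574])
```

Emit:
{"api": "step_arm", "payload": {"plan": [[[0,0,0],[0.0035,0,0.0019],0],[[0,0,0],[0.007,0,0.0038],0],[[0,0,0],[0.0105,0,0.0057],0],[[0,0,-0.001],[0.014,0,0.0076],0],[[0,0,-0.001],[0.0175,0,0.0095],0],[[0,0,-0.001],[0.021,0,0.0114],0],[[0.001,0,-0.002],[0.0245,0,0.0133],0],[[0.001,0,-0.002],[0.028,0,0.0152],0],[[0.001,0,-0.002],[0.0315,0,0.0171],0],[[0.001,0,-0.002],[0.035,0,0.019],0]]}}

```text
time: 16.7
position: [0.496, 0.0088, 0.0586]
tool_rot: [-2.056, -1.844, -0.523]
ft_force: [-0.3, -5.7, 0.8]
grip_width: 0.997
```

```bash
python3 look.py 10;  python3 p6.py; python3 - <<'E'
import cv2
a=cv2.imread('pics/t10r.png')[150:240,130:260]; cv2.imwrite('pics/t10z.png',cv2.resize(a,None,fx=6,fy=6,interpolation=cv2.INTER_CUBIC))
E
```

```text
16.7 [0.496  0.0088 0.0586] [-0.31  0.28  0.65  2.05 -0.75  1.12  0.65] F [-0.3 -5.7  0.8]
yaw 1.4625 tilt 0.498
tcp rel [-0.1985  0.0083 -0.0446]
com [-0.0669  0.0024]
0.0 front [ 0.053  -0.0029] com [-0.0669  0.0024] th -0.045
0.06 front [ 0.1129 -0.0054] com [-0.007  -0.0002] th -0.043
0.1 front [ 0.153  -0.0041] com [ 0.033  -0.0015] th -0.022
0.14 front [ 0.193  -0.0019] com [ 0.073  -0.0019] th 0.0
0.006 ([-0.0, -0.001, -0.0], [0.0053, 0.0, 0.0029])
0.012 ([-0.0, -0.001, -0.0], [0.0105, 0.0, 0.0057])
0.018 ([0.0, -0.001, -0.0], [0.0158, 0.0001, 0.0086])
0.024 ([0.0, -0.001, -0.001], [0.0211, 0.0001, 0.0115])
0.03 ([0.0, -0.001, -0.001], [0.0263, 0.0001, 0.0144])
0.036 ([0.0, -0.001, -0.001], [0.0316, 0.0001, 0.0172])
0.042 ([0.0, -0.001, -0.001], [0.0369, 0.0001, 0.0201])
0.048 ([0.0, -0.001, -0.001], [0.0421, 0.0001, 0.023])
0.054 ([0.001, -0.001, -0.001], [0.0474, 0.0002, 0.0258])
0.06 ([0.001, -0.001, -0.001], [0.0527, 0.0002, 0.0287])
0.066 ([0.002, -0.001, -0.004], [0.0579, 0.0006, 0.0316])
0.072 ([0.004, -0.001, -0.007], [0.0632, 0.001, 0.0345])
0.078 ([0.005, -0.001, -0.01], [0.0685, 0.0013, 0.0373])
0.084 ([0.007, -0.001, -0.013], [0.0738, 0.0017, 0.0402])
0.09 ([0.008, -0.001, -0.016], [0.079, 0.002, 0.0431])
0.096 ([0.01, -0.001, -0.018], [0.0843, 0.0023, 0.046])
0.102 ([0.011, -0.001, -0.021], [0.0896, 0.0026, 0.0488])
0.108 ([0.013, -0.001, -0.024], [0.0949, 0.0029, 0.0517])
0.114 ([0.014, -0.001, -0.027], [0.1001, 0.0031, 0.0546])
0.12 ([0.016, -0.001, -0.03], [0.1054, 0.0034, 0.0575])
```

View pics/t10z.png

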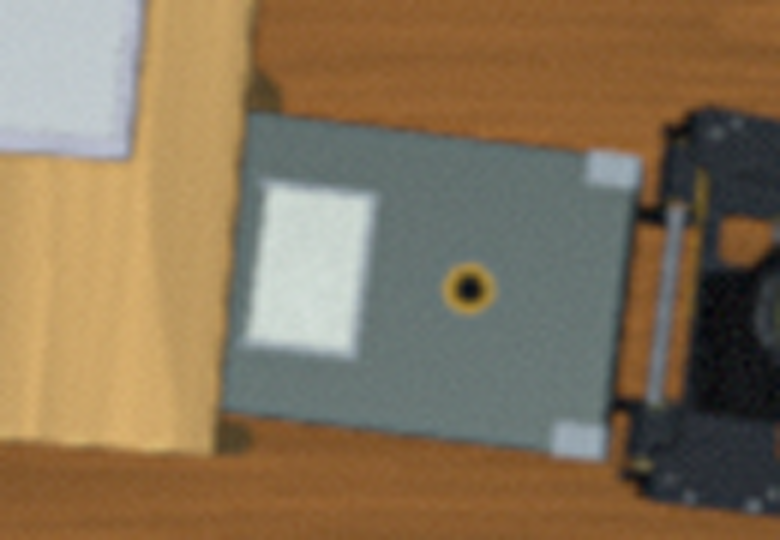

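View pics/w10.png

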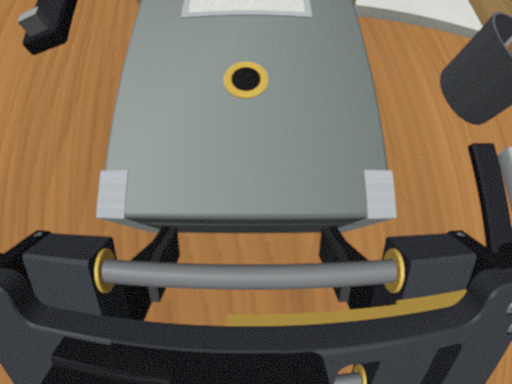

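```bash
sed -e 's/\[(.06,-.043),(.14,0),(.3,0)\]/[(.09,0),(.3,0)]/' -e 's/np.arange(.006,.1201,.006)/np.arange(.004,.0401,.004)/' p6.py > p7.py; python3 p7.py
```

```text
tcp rel [-0.1985  0.0083 -0.0446]
com [-0.0669  0.0024]
0.0 front [ 0.053  -0.0029] com [-0.0669  0.0024] th -0.045
0.06 front [ 0.1131 -0.0011] com [-0.0069  0.0006] th -0.015
0.1 front [0.1531 0.0004] com [0.0331 0.0004] th 0.0
0.14 front [0.1931 0.0004] com [0.0731 0.0004] th 0.0
0.004 ([0.001, -0.001, -0.002], [0.0035, 0.0003, 0.0019])
0.008 ([0.002, -0.001, -0.003], [0.007, 0.0005, 0.0038])
0.012 ([0.003, -0.001, -0.005], [0.0105, 0.0008, 0.0057])
0.016 ([0.004, -0.001, -0.007], [0.0141, 0.001, 0.0077])
0.02 ([0.005, -0.001, -0.009], [0.0176, 0.0012, 0.0096])
0.024 ([0.006, -0.001, -0.01], [0.0211, 0.0014, 0.0115])
0.028 ([0.006, -0.001, -0.012], [0.0246, 0.0016, 0.0134])
0.032 ([0.007, -0.001, -0.014], [0.0281, 0.0018, 0.0153])
0.036 ([0.008, -0.001, -0.016], [0.0316, 0.002, 0.0172])
0.04 ([0.009, -0.001, -0.017], [0.0351, 0.0022, 0.0192])
```

Emit:
{"api": "step_arm", "payload": {"plan": [[[0.001,0,-0.002],[0.0035,0.0003,0.0019],0],[[0.002,0,-0.003],[0.007,0.0005,0.0038],0],[[0.003,0,-0.005],[0.0105,0.0008,0.0057],0],[[0.004,0,-0.007],[0.014,0.001,0.0077],0],[[0.005,0,-0.009],[0.0176,0.0012,0.0096],0],[[0.006,0,-0.01],[0.021,0.0014,0.0115],0],[[0.006,0,-0.012],[0.0246,0.0016,0.0134],0],[[0.007,0,-0.014],[0.028,0.0018,0.0153],0],[[0.008,0,-0.016],[0.0316,0.002,0.0172],0],[[0.009,0,-0.017],[0.035,0.0022,0.0192],0]]}}

```text
time: 18.05
position: [0.5024, 0.0485, 0.0585]
tool_rot: [-2.035, -1.862, -0.518]
ft_force: [-0.9, -6.9, 2.7]
grip_width: 1.003
```

```bash
python3 look.py 11; sed -i 's/\[(.09,0),(.3,0)\]/[(.05,0),(.3,0)]/;s/np.arange(.004,.0401,.004)/np.arange(.004,.0601,.004)/' p7.py; python3 p7.py; python3 - <<'E'
import cv2
a=cv2.imread('pics/t11r.png')[150:240,130:260]; cv2.imwrite('pics/t11z.png',cv2.resize(a,None,fx=6,fy=6,interpolation=cv2.INTER_CUBIC))
E
```

```text
18.05 [0.5024 0.0485 0.0585] [-0.37  0.28  0.62  2.06 -0.75  1.09  0.59] F [-0.9 -6.9  2.7]
yaw 1.4821 tilt 0.499
tcp rel [-0.1585  0.0044 -0.025 ]
com [-0.0268  0.0011]
0.0 front [ 0.0931 -0.0019] com [-0.0268  0.0011] th -0.025
0.06 front [0.1532 0.0004] com [0.0332 0.0004] th 0.0
0.1 front [0.1932 0.0004] com [0.0732 0.0004] th 0.0
0.14 front [0.2332 0.0004] com [0.1132 0.0004] th 0.0
0.004 ([0.001, -0.002, -0.002], [0.0035, 0.0003, 0.0019])
0.008 ([0.002, -0.002, -0.004], [0.007, 0.0005, 0.0038])
0.012 ([0.003, -0.002, -0.005], [0.0105, 0.0008, 0.0057])
0.016 ([0.004, -0.002, -0.007], [0.014, 0.001, 0.0077])
0.02 ([0.005, -0.002, -0.009], [0.0176, 0.0012, 0.0096])
0.024 ([0.006, -0.002, -0.011], [0.0211, 0.0014, 0.0115])
0.028 ([0.007, -0.002, -0.012], [0.0246, 0.0017, 0.0134])
0.032 ([0.008, -0.002, -0.014], [0.0281, 0.0019, 0.0153])
0.036 ([0.009, -0.002, -0.016], [0.0316, 0.0021, 0.0173])
0.04 ([0.009, -0.002, -0.018], [0.0351, 0.0022, 0.0192])
0.044 ([0.01, -0.002, -0.019], [0.0386, 0.0024, 0.0211])
0.048 ([0.011, -0.002, -0.021], [0.0422, 0.0026, 0.023])
0.052 ([0.012, -0.002, -0.022], [0.0457, 0.0026, 0.0249])
0.056 ([0.012, -0.002, -0.022], [0.0492, 0.0025, 0.0268])
0.06 ([0.012, -0.002, -0.022], [0.0527, 0.0024, 0.0288])
```

View pics/t11z.png

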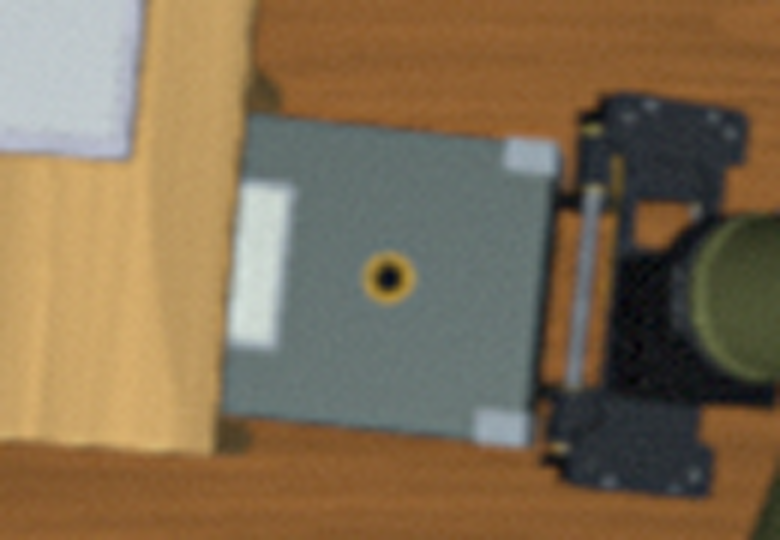

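View pics/w11.png

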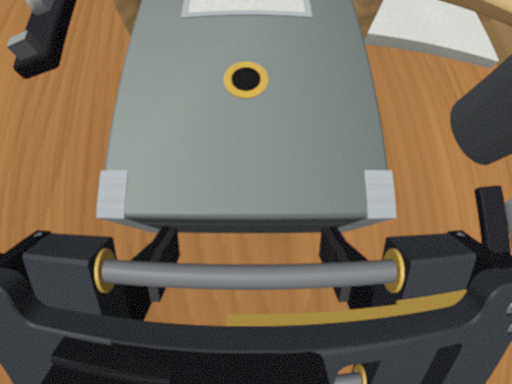

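Emit:
{"api": "step_arm", "payload": {"plan": [[[0.001,0,-0.002],[0.0035,0.0003,0.0019],0],[[0.002,0,-0.004],[0.007,0.0005,0.0038],0],[[0.003,0,-0.005],[0.0105,0.0008,0.0057],0],[[0.004,0,-0.007],[0.014,0.001,0.0077],0],[[0.005,0,-0.009],[0.0176,0.0012,0.0096],0],[[0.006,0,-0.011],[0.021,0.0014,0.0115],0],[[0.007,0,-0.012],[0.0246,0.0017,0.0134],0],[[0.008,0,-0.014],[0.028,0.0019,0.0153],0],[[0.009,0,-0.016],[0.0316,0.0021,0.0173],0],[[0.009,0,-0.018],[0.035,0.0022,0.0192],0]]}}

```text
time: 19.4
position: [0.5082, 0.088, 0.0585]
tool_rot: [-2.014, -1.881, -0.514]
ft_force: [0.0, -6.4, 1.9]
grip_width: 1.001
```

```bash
python3 look.py 12; sed -i 's/\[(.05,0),(.3,0)\]/[(.02,0),(.3,0)]/' p7.py; python3 p7.py; python3 - <<'E'
import cv2
a=cv2.imread('pics/t12r.png')[150:240,130:260]; cv2.imwrite('pics/t12z.png',cv2.resize(a,None,fx=6,fy=6,interpolation=cv2.INTER_CUBIC))
E
```

```text
19.4 [0.5082 0.088  0.0585] [-0.42  0.27  0.59  2.05 -0.76  1.06  0.54] F [ 0.  -6.4  1.9]
yaw 1.5026 tilt 0.499
tcp rel [-0.1188  0.0011 -0.0048]
com [0.0129 0.0005]
0.0 front [ 1.329e-01 -1.000e-04] com [0.0129 0.0005] th -0.005
0.06 front [0.1929 0.0004] com [0.0729 0.0004] th 0.0
0.1 front [0.2329 0.0004] com [0.1129 0.0004] th 0.0
0.14 front [0.2729 0.0004] com [0.1529 0.0004] th 0.0
0.004 ([0.001, -0.001, -0.001], [0.0035, 0.0001, 0.0019])
0.008 ([0.002, -0.001, -0.002], [0.007, 0.0002, 0.0038])
0.012 ([0.002, -0.001, -0.003], [0.0105, 0.0004, 0.0057])
0.016 ([0.003, -0.001, -0.003], [0.014, 0.0005, 0.0077])
0.02 ([0.003, -0.001, -0.004], [0.0176, 0.0006, 0.0096])
0.024 ([0.003, -0.001, -0.004], [0.0211, 0.0006, 0.0115])
0.028 ([0.003, -0.001, -0.004], [0.0246, 0.0005, 0.0134])
0.032 ([0.003, -0.001, -0.004], [0.0281, 0.0005, 0.0153])
0.036 ([0.003, -0.001, -0.004], [0.0316, 0.0005, 0.0172])
0.04 ([0.003, -0.001, -0.004], [0.0351, 0.0005, 0.0192])
0.044 ([0.003, -0.001, -0.004], [0.0386, 0.0005, 0.0211])
0.048 ([0.003, -0.001, -0.004], [0.0421, 0.0004, 0.023])
0.052 ([0.003, -0.001, -0.004], [0.0456, 0.0004, 0.0249])
0.056 ([0.003, -0.001, -0.004], [0.0492, 0.0004, 0.0268])
0.06 ([0.003, -0.001, -0.004], [0.0527, 0.0004, 0.0287])
```

View pics/t12z.png

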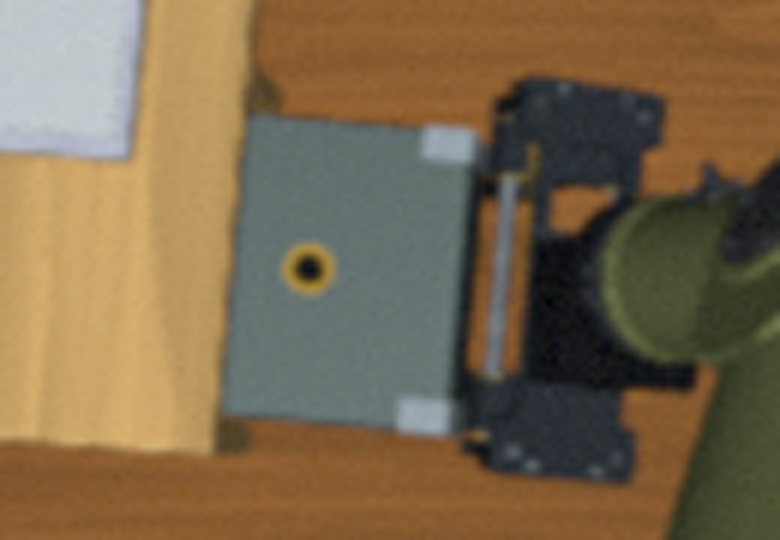

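View pics/w12.png

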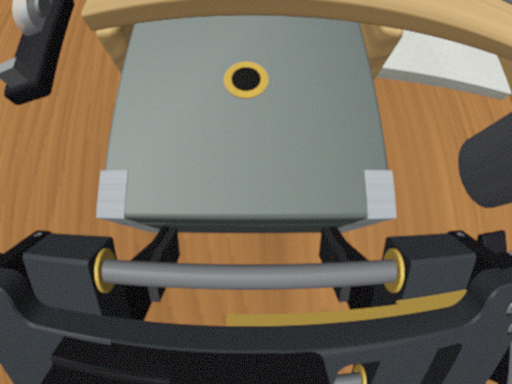

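Emit:
{"api": "step_arm", "payload": {"plan": [[[0.001,0,-0.001],[0.0035,0.0001,0.0019],0],[[0.002,0,-0.002],[0.007,0.0002,0.0038],0],[[0.002,0,-0.003],[0.0105,0.0004,0.0057],0],[[0.002,0,-0.003],[0.014,0.0005,0.0077],0],[[0.002,0,-0.004],[0.0176,0.0006,0.0096],0],[[0.002,0,-0.004],[0.021,0.0006,0.0115],0],[[0.002,0,-0.004],[0.0246,0.0005,0.0134],0],[[0.002,0,-0.004],[0.028,0.0005,0.0153],0],[[0.002,0,-0.004],[0.0316,0.0005,0.0172],0],[[0.002,0,-0.004],[0.035,0.0005,0.0192],0]]}}

```text
time: 20.75
position: [0.5113, 0.1277, 0.0584]
tool_rot: [-2.01, -1.885, -0.513]
ft_force: [-0.4, -7.8, 3.6]
grip_width: 0.998
```

```bash
python3 look.py 13; sed -i 's/\[(.02,0),(.3,0)\]/[(.02,0),(.3,0)]/' p7.py; python3 p7.py|head -12
```

```text
20.75 [0.5113 0.1277 0.0584] [-0.48  0.27  0.56  2.06 -0.78  1.02  0.48] F [-0.4 -7.8  3.6]
yaw 1.507 tilt 0.499
tcp rel [-0.079   0.0004 -0.0004]
com [0.0527 0.0004]
0.0 front [0.1727 0.0004] com [0.0527 0.0004] th -0.0
0.06 front [0.2327 0.0004] com [0.1127 0.0004] th 0.0
0.1 front [0.2727 0.0004] com [0.1527 0.0004] th 0.0
0.14 front [0.3127 0.0004] com [0.1927 0.0004] th 0.0
0.004 ([0.001, -0.002, -0.0], [0.0035, 0.0, 0.0019])
0.008 ([0.001, -0.002, -0.0], [0.007, 0.0, 0.0038])
0.012 ([0.001, -0.002, -0.0], [0.0105, 0.0, 0.0057])
0.016 ([0.001, -0.002, -0.0], [0.014, 0.0, 0.0077])
0.02 ([0.001, -0.002, -0.0], [0.0176, 0.0, 0.0096])
0.024 ([0.001, -0.002, -0.0], [0.0211, 0.0, 0.0115])
```

View pics/w13.png

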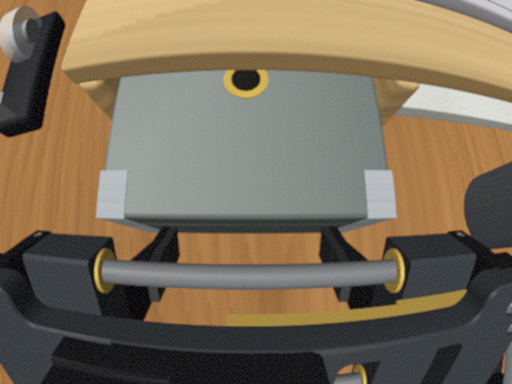

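Emit:
{"api": "step_arm", "payload": {"plan": [[[0,0,0],[0.001,0,0.0005],0],[[0,0,0],[0.002,0,0.0011],0],[[0,0,0],[0.003,0,0.0016],0],[[0,0,0],[0.004,0,0.0022],0],[[0,0,0],[0.005,0,0.0027],0],[[0,0,0],[0.006,0,0.0033],0],[[0,0,0],[0.007,0,0.0038],0],[[0,0,0],[0.008,0,0.0044],0],[[0,0,0],[0.009,0,0.0049],0],[[0,0,0],[0.0095,0,0.0052],0]]}}

```text
time: 22.1
position: [0.512, 0.1383, 0.0584]
tool_rot: [-2.01, -1.885, -0.513]
ft_force: [-0.8, -7.1, 2.7]
grip_width: 1.0
```

Emit:
{"api": "step_arm", "payload": {"plan": [[[0,0,0],[0.0007,0,0.0004],0],[[0,0,0],[0.0014,0,0.0008],0],[[0,0,0],[0.0021,0,0.0011],0],[[0,0,0],[0.0028,0,0.0015],0],[[0,0,0],[0.0035,0,0.0019],0],[[0,0,0],[0.0042,0,0.0023],0],[[0,0,0],[0.0049,0,0.0027],0],[[0,0,0],[0.0056,0,0.0031],0],[[0,0,0],[0.0063,0,0.0034],0],[[0,0,0],[0.007,0,0.0038],0]]}}

```text
time: 23.35
position: [0.5125, 0.1462, 0.0584]
tool_rot: [-2.01, -1.885, -0.513]
ft_force: [-0.2, -7.2, 2.7]
grip_width: 0.998
```

Emit:
{"api": "step_arm", "payload": {"plan": [[[0,0,0],[0.0007,0,0.0004],0],[[0,0,0],[0.0014,0,0.0008],0],[[0,0,0],[0.0021,0,0.0011],0],[[0,0,0],[0.0028,0,0.0015],0],[[0,0,0],[0.0035,0,0.0019],0],[[0,0,0],[0.0042,0,0.0023],0],[[0,0,0],[0.0049,0,0.0027],0],[[0,0,0],[0.0056,0,0.0031],0],[[0,0,0],[0.0063,0,0.0034],0],[[0,0,0],[0.007,0,0.0038],0]]}}

```text
time: 24.6
position: [0.5129, 0.1494, 0.0582]
tool_rot: [-2.015, -1.885, -0.509]
ft_force: [-7.4, -22.3, 13.1]
grip_width: 1.001
```

Emit:
{"api": "step_arm", "payload": {"plan": [[[0,0,0],[-0.0008,0,-0.0004],0],[[0,0,0],[-0.0014,0,-0.0008],0],[[0,0,0],[-0.0014,0,-0.0008],0],[[0,0,0],[-0.0014,0,-0.0008],0],[[0,0,0],[-0.0014,0,-0.0008],0],[[0,0,0],[-0.0014,0,-0.0008],0],[[0,0,0],[-0.0014,0,-0.0008],0],[[0,0,0],[-0.0014,0,-0.0008],0],[[0,0,0],[-0.0014,0,-0.0008],0],[[0,0,0],[-0.0014,0,-0.0008],0]]}}

```text
time: 25.85
position: [0.5128, 0.1492, 0.0583]
tool_rot: [-2.014, -1.885, -0.51]
ft_force: [-5.4, -15.7, 9.7]
grip_width: 1.002
```

```bash
python3 look.py 14; python3 p7.py|head -3;python3 - <<'E'
import cv2
a=cv2.imread('pics/t14r.png')[150:240,130:260]; cv2.imwrite('pics/t14z.png',cv2.resize(a,None,fx=6,fy=6,interpolation=cv2.INTER_CUBIC))
E
```

```text
25.85 [0.5128 0.1492 0.0583] [-0.51  0.26  0.55  2.05 -0.78  1.    0.44] F [ -5.4 -15.7   9.7]
yaw 1.505 tilt 0.496
tcp rel [-0.058   0.0002 -0.0028]
com [ 0.0737 -0.0002]
0.0 front [ 0.1937 -0.0005] com [ 0.0737 -0.0002] th -0.003
```

View pics/w14.png

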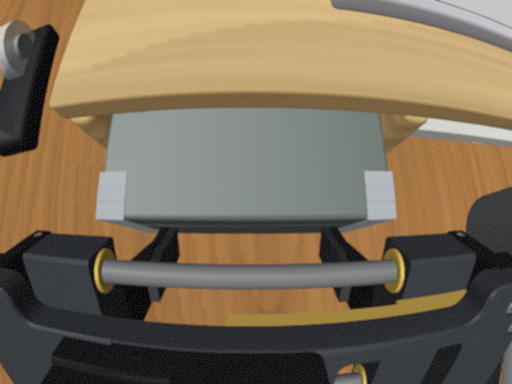

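View pics/t14z.png

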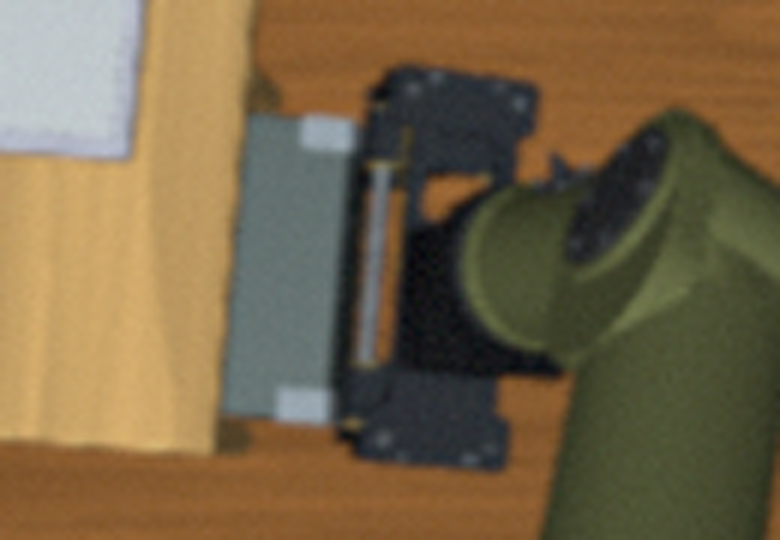

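Emit:
{"api": "step_arm", "payload": {"plan": [[[0,0,0],[0.0004,0,0.0002],0],[[0,0,0],[0.0004,0,0.0002],0],[[0,0,0],[0.0004,0,0.0002],0],[[0,0,0],[0.0004,0,0.0002],0],[[0,0,0],[0.0004,0,0.0002],0],[[0,0,0],[0.0004,0,0.0002],0],[[0,0,0],[0.0004,0,0.0002],0],[[0,0,0],[0.0004,0,0.0002],0],[[0,0,0],[0.0004,0,0.0002],0],[[0,0,0],[0.0004,0,0.0002],0]]}}

```text
time: 27.2
position: [0.5128, 0.1493, 0.0583]
tool_rot: [-2.014, -1.885, -0.51]
ft_force: [-4.5, -16.1, 10.0]
grip_width: 0.998
```

Emit:
{"api": "step_arm", "payload": {"plan": [[[0,0,0],[0.0004,-0.0003,-0.0007],0],[[0,0,0],[0.0008,-0.0006,-0.0014],0],[[0,0,0],[0.0012,-0.001,-0.0022],0],[[0,0,0],[0.0012,-0.001,-0.0022],0],[[0,0,0],[0.0012,-0.001,-0.0022],0],[[0,0,0],[0.0012,-0.001,-0.0022],0],[[0,0,0],[0.0012,-0.001,-0.0022],0],[[0,0,0],[0.0012,-0.001,-0.0022],0],[[0,0,0],[0.0012,-0.001,-0.0022],0],[[0,0,0],[0.0012,-0.001,-0.0022],0]]}}

```text
time: 28.45
position: [0.5123, 0.1491, 0.059]
tool_rot: [-2.017, -1.887, -0.509]
ft_force: [1.9, -12.8, -4.2]
grip_width: 0.998
```

Emit:
{"api": "step_arm", "payload": {"plan": [[[0,0,0],[0.0003,0,0.0002],0],[[0,0,0],[0.0006,0,0.0003],0],[[0,0,0],[0.001,0,0.0005],0],[[0,0,0],[0.001,0,0.0005],0],[[0,0,0],[0.001,0,0.0005],0],[[0,0,0],[0.001,0,0.0005],0],[[0,0,0],[0.001,0,0.0005],0],[[0,0,0],[0.001,0,0.0005],0],[[0,0,0],[0.001,0,0.0005],0],[[0,0,0],[0.001,0,0.0005],0]]}}

```text
time: 29.7
position: [0.5124, 0.1493, 0.0589]
tool_rot: [-2.018, -1.887, -0.508]
ft_force: [0.8, -15.6, -2.5]
grip_width: 1.001
```

Emit:
{"api": "step_arm", "payload": {"plan": [[[0,0,0],[0.0003,0,0.0001],0],[[0,0,0],[0.0006,0,0.0003],0],[[0,0,0],[0.0006,0,0.0003],0],[[0,0,0],[0.0006,0,0.0003],0],[[0,0,0],[0.0006,0,0.0003],0],[[0,0,0],[0.0006,0,0.0003],0],[[0,0,0],[0.0006,0,0.0003],0],[[0,0,0],[0.0006,0,0.0003],0],[[0,0,0],[0.0006,0,0.0003],0],[[0,0,0],[0.0006,0,0.0003],0]]}}

```text
time: 30.95
position: [0.5124, 0.1493, 0.0589]
tool_rot: [-2.019, -1.887, -0.508]
ft_force: [-0.3, -17.0, -1.5]
grip_width: 1.0
```

```bash
python3 look.py 15; python3 p7.py|head -3
```

```text
30.95 [0.5124 0.1493 0.0589] [-0.51  0.26  0.55  2.06 -0.77  0.99  0.43] F [ -0.3 -17.   -1.5]
yaw 1.5037 tilt 0.491
tcp rel [-0.0579  0.0007 -0.0043]
com [0.0738 0.0001]
0.0 front [ 0.1938 -0.0004] com [0.0738 0.0001] th -0.004
```

A steady 17 N push didn't move the box at all, so it's against the rigid stop. Now I back straight off and look.

Emit:
{"api": "step_arm", "payload": {"plan": [[[0,0,0],[-0.002,0,-0.001],0],[[0,0,0],[-0.005,0,-0.0027],0],[[0,0,0],[-0.01,0,-0.0055],0],[[0,0,0],[-0.018,0,-0.0098],0],[[0,0,0],[-0.027,0,-0.0148],0],[[0,0,0],[-0.036,0,-0.02],0],[[0,0,0],[-0.045,0,-0.0246],0],[[0,0,0],[-0.055,0,-0.03],0],[[0,0,0],[-0.06,0,-0.05],0],[[0,0,0],[-0.06,0,-0.08],0]]}}

```text
time: 32.3
position: [0.5058, 0.0645, 0.1031]
tool_rot: [-2.008, -1.885, -0.512]
ft_force: [-0.0, -0.5, 0.2]
grip_width: 0.997
```

Emit:
{"api": "step_arm", "payload": {"plan": [[[0,0,0],[-0.01,0,-0.03],0],[[0,0,0],[-0.02,0,-0.06],0],[[0,0,0],[-0.03,0,-0.09],0],[[0,0,0],[-0.04,0,-0.12],0],[[0,0,0],[-0.05,0,-0.15],0],[[0,0,0],[-0.05,0,-0.17],0],[[0,0,0],[-0.05,0,-0.17],0],[[0,0,0],[-0.05,0,-0.17],0],[[0,0,0],[-0.05,0,-0.17],0],[[0,0,0],[-0.05,0,-0.17],0]]}}

```text
time: 33.55
position: [0.498, -0.0588, 0.2272]
tool_rot: [-2.006, -1.886, -0.512]
ft_force: [0.9, -0.0, 0.1]
grip_width: 0.998
```

```bash
python3 look.py 16; python3 - <<'E'
from bench import ctrl
import cv2,numpy as np
cv2.imwrite("pics/s16.png",ctrl.get_image("scene")[:,:,::-1])
a=cv2.imread("pics/top0.png").astype(int);b=cv2.imread("pics/t16r.png").astype(int)
d=(np.abs(a-b).max(2)); cv2.imwrite("pics/diff16.png",np.clip(d*3,0,255).astype(np.uint8))
E
```

```text
33.55 [ 0.498  -0.0588  0.2272] [-0.29  0.13  0.74  1.82 -0.55  1.45  0.52] F [ 0.9 -0.   0.1]
yaw 1.5088 tilt 0.5
```

View pics/t16.png

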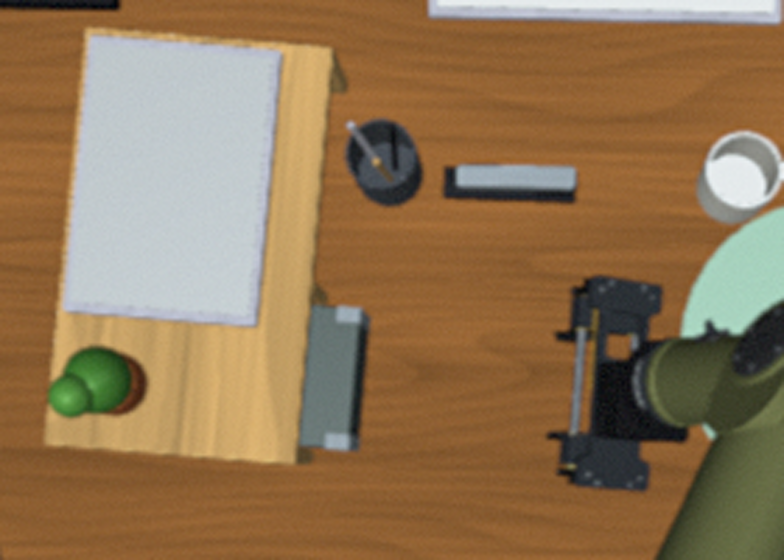

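View pics/s16.png

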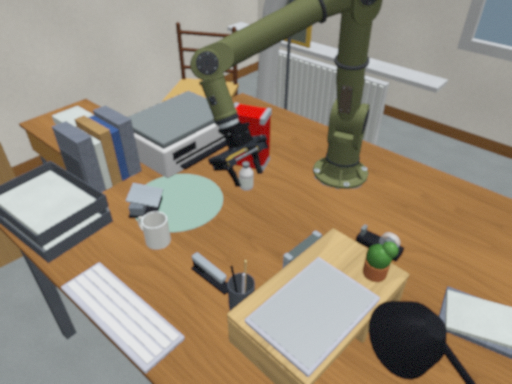

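View pics/diff16.png

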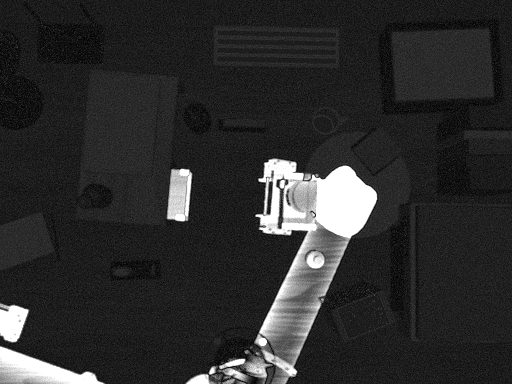

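```bash
python3 - <<'E'
from fit import *
ct=ctrl.calibration("top")
for u in [(368,315),(356,450)]:
    a=back(ct,((u[0]+.5)/2.8-.5+60,(u[1]+.5)/2.8-.5+60),.09); print(rel.rel([a[0],a[1],0])[:2].round(4))
print(ctrl.get_state()["ft_force"].round(1), ctrl.close_job())
E
```

```text
[-0.0547 -0.0657]
[-0.0543  0.078 ]
the job is handed in; nothing more can be done
[-0.5 -0.   0.3] None
```

The box is tipped onto its broad side, slid into the narrow bay and pressed against the stop. I handed the job in at about 34 s with the arm clear and nothing touching the box; no verdict came back.

**Tipping:** I pushed high on the label face with about 2 N until it passed its balance point and fell towards the riser. I then slid it in with both open fingers, turning it slightly on the way to line it up.

**Pressing home:** The stop was felt about 194 mm in. I held 12.8 to 17 N on the box for several seconds, ending with 17 N for about a second, and the box did not move further. These are wrist forces; what reaches the stop is less by the desk friction, so about 10 N or a little more.

**Last checks:**
- **Overshoot:** On first touching the stop the push peaked at about 22 N along the bay (27 N in total, with sideways and downward parts), above the 18 N I wanted. I backed off at once.
- **Riser and bystanders:** The before-and-after top pictures show the riser and the other things in place. The arm covered the glue bottle in the top picture, but the scene picture shows it where it was.
- **How far the box stands out:** My two readings disagree. The arm's position gives about 46 mm, inside the expected 25 to 50 mm. My rough reading of the last top picture gives about 54 mm, a little outside it. I put the difference down to camera and corner-reading error of several mm, because the box was rigid under the final push.

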